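# Close the turned boxes, each with its own lid

### The arm

A 6-joint arm with a two-finger parallel gripper is mounted at the origin on the work surface. World frame = base frame: x ahead of the robot, y to its left, z up, the work surface at z = 0. Lengths are in m, angles in rad, forces in N, time in s.
With the tool pointing down it reaches from about 0.375 to 0.925 m from the base axis. Payload 5.7 kg.
Tool frame: the origin (TCP) lies at the very end of the fingers, on their centre line; the grasp point (between the pads) lies 19 mm behind it; z points along the fingers, y is the direction in which the jaws open and shut (so a half turn about z gives the same grasp; the last joint's range is limited). The gripper opens to 88 mm and grips with 3 to 60 N. Pads are 20 mm wide; open, the fingers measure 115 mm over their backs; the gripper's body (75 mm by 178 mm) begins 61 mm behind the grasp point.
Start: joints at [-1.38, 0.359, 1.51, -0, 1.272, -0.115], TCP at [0.181, -0.572, 0.223] pointing down, gripper open.
Joint ranges: [-2.97, 2.97], [-1.01, 2.36], [0.21, 2.38], [-0.96, 4.11], [0.2, 2.71], [-2.98, 2.98]. Speed limits (rad/s): [2.39, 2.39, 3.14, 3.14, 3.14, 3.14].

### API

Orientations are given as a unit quaternion [w, x, y, z].
In Python, from station import status, imaging, job, finder gives the robot as it stands.
- The arm moves only by the tool send_rows, never from a script. Its argument "plan" is a list of rows, each an object of numbers: "gripper": the opening, from -1 (shut) to 1 (fully open); "tx", "ty", "tz": the shift along the tool's x, y, z in m; "spin": the turn about the tool's z in degrees. A call has 1 to 8 rows; each row shifts and turns the pose as measured when the row begins, along the tool's axes as they then stand; what a row does not reach is not made up. A row lasts 1/10 s, in which the tool goes at most 50 mm and 8.59 degrees, less where a joint would pass 70% of its speed; a pose out of reach is approached as far as the arm can. A call is refused whole if a number of a shift passes 0.05 or a number of a turn 8.59, either way. A call with a gripper value outside its range is refused whole. The fingers move at their own pace and stop on an object; the grip force is fixed at half the most. Time passes only in rows, so rows that do not move let the fingers close. It gives the time, the measured TCP pose, the force and the opening at its end, in the units of the state.
- status.get_obs(): the state, without advancing time (a new reading comes with each control period).
- imaging.snapshot(name): name is "side" or "top" or "wrist"; returns a dict with "pixels" (480x640x3 uint8, red, green, blue), "camera_matrix" (3x3 intrinsics, pixels), "pose" (4x4, takes a point from camera to world coordinates). Camera axes: x right, y down, z forward; pixel columns grow to the right and rows downward; lengths in m; the calibration is good to about 2 mm. A picture is of the moment at which its call begins. There is no depth.
- job.job_done(): hands the job in, once; it reports no verdict.
Trained networks look in a picture, given as the dict that the camera call returned (one of the last four; its "shot" number tells which), for a name from the list of things; names that differ only in an ending like _2 or _b are one class to them, and where a whole thing is asked for, a point or a joint stands for the part that bears it (a point fixed in the world has none). Each returns a list of dicts, best first, with "confidence" (0 to 1); they miss things now and then, are a little off and sometimes report something else, mostly with a low value. They report only what shows in the picture. A call takes as long as a camera call. They do not tell look-alikes from the thing itself.
- finder.search_frame(picture, query): "xyz" ([x, y, z] in m, in the coordinates of the camera as it stood for that picture, good to about 4 mm: the middle of the surface that is visible of it).
- finder.pinpoint(picture, query): "xyz" ([x, y, z] in m, in the coordinates of the camera as it stood for that picture, good to about 4 mm: a listed point, or the origin of a listed thing).
The state is a dict: "time_s": time; "joint_positions": joint angles; "dq": joint speeds; "tau": joint torques, N m; "tcp_pos": TCP position; "orientation": TCP orientation; "ft_force": force on the tool from outside, world axes, zero at the start; "torque": the same for the moment, N m; "opening": opening from 0.0 (shut) to 1.0 (fully open).
Only numpy, scipy, OpenCV 4.12 (cv2) and the standard library are available. Lean on these libraries where they do the work, as an engineer would, in place of code of your own. Each camera call takes 0.05 s, during which the arm holds its last target.

### The job

Four turned wooden boxes of different diameters stand open on the bench, and their four knobbed lids lie among them and the tools. Put each lid on the box of its own diameter so that the plug sits inside the mouth and the lid lies level and fully down on the rim. Leave the boxes where they stand, and do not knock over the little bottle of polish.

Things in the scene. Friction and masses are not known exactly. Their poses are not given: they have to be found in the camera images.
- box_small: open round box of turned wood standing on the bench, mouth up, loose: 50 mm outside diameter, 60 mm tall to its rim, wall 6 mm, so the mouth is 38 mm across; a thin dark band runs round its outside. Origin at the centre of its underside, z up along its axis.
- lid_small: lid of box_small, same wood, loose, right way up: disc 50 mm in diameter, 8 mm thick; plug below it 30 mm in diameter, 7 mm deep, 3 mm chamfer, 4 mm clear of the mouth all round; round knob on top, 22 mm in diameter. Origin: centre of the plug's underside, z up; disc 7 to 15 mm, knob 15 to 40 mm above it. Seated, its origin is 53 mm above the box's origin.
- box_medium: open round box of turned wood standing on the bench, mouth up, loose: 65 mm outside diameter, 70 mm tall to its rim, wall 6 mm, so the mouth is 53 mm across; a thin dark band runs round its outside. Origin at the centre of its underside, z up along its axis.
- lid_medium: lid of box_medium, same wood, loose, right way up: disc 65 mm in diameter, 8 mm thick; plug below it 45 mm in diameter, 7 mm deep, 3 mm chamfer, 4 mm clear of the mouth all round; round knob on top, 22 mm in diameter. Origin: centre of the plug's underside, z up; disc 7 to 15 mm, knob 15 to 40 mm above it. Seated, its origin is 63 mm above the box's origin.
- box_large: open round box of turned wood standing on the bench, mouth up, loose: 80 mm outside diameter, 56 mm tall to its rim, wall 6 mm, so the mouth is 68 mm across; a thin dark band runs round its outside. Origin at the centre of its underside, z up along its axis.
- lid_large: lid of box_large, same wood, loose, right way up: disc 80 mm in diameter, 8 mm thick; plug below it 60 mm in diameter, 7 mm deep, 3 mm chamfer, 4 mm clear of the mouth all round; round knob on top, 22 mm in diameter. Origin: centre of the plug's underside, z up; disc 7 to 15 mm, knob 15 to 40 mm above it. Seated, its origin is 49 mm above the box's origin.
- box_widest: open round box of turned wood standing on the bench, mouth up, loose: 95 mm outside diameter, 48 mm tall to its rim, wall 6 mm, so the mouth is 83 mm across; a thin dark band runs round its outside. Origin at the centre of its underside, z up along its axis.
- lid_widest: lid of box_widest, same wood, loose, right way up: disc 95 mm in diameter, 8 mm thick; plug below it 75 mm in diameter, 7 mm deep, 3 mm chamfer, 4 mm clear of the mouth all round; round knob on top, 22 mm in diameter. Origin: centre of the plug's underside, z up; disc 7 to 15 mm, knob 15 to 40 mm above it. Seated, its origin is 41 mm above the box's origin.
- polish: small closed amber glass bottle with a black cap, 52 mm in diameter, 85 mm tall, standing loose among the work; to be left standing. Origin at the centre of its underside, z up.
Things that resemble listed ones, but are neither listed nor needed, are in the scene too. Leave any yellow look-alike of the lid_small alone.

How it is judged:
By the outcome, as a careful person would: the job done as asked, in the order asked, and still so for the second after the job is handed in, with the robot touching nothing.
It also fails if it takes over 120 s, if anything falls off the work surface, if the arm or the gripper's body presses on something with over 40 N, if the wrist force passes 120 N, or if a joint passes its speed limit or range.

## Working session

There is one attempt and no reset: what is moved stays moved. The work goes in short steps, Python scripts to look and compute and a tool call to move; the robot and the scene stay as the last step left them, time stands still between calls to the robot, and variables do not carry over. Pictures are saved under pics/ and viewed, and the job is handed in when it is done.

Besides the shell and the picture viewer there is one more tool, called after "Request:" as name(argument=value, ...) on one line, values as JSON. send_rows: Moves the arm, as the interface text tells. Its arguments: {"type":"object","properties":{"plan":{"type":"array"}},"required":["plan"]}

```bash
ls; mkdir -p pics; cat > h.py <<'E'
import numpy as np,cv2
from station import status,imaging,job,finder
def save(p,n): cv2.imwrite('pics/'+n+'.png',cv2.cvtColor(p['pixels'],cv2.COLOR_RGB2BGR))
def w(p,x): return (np.array(p['pose'])@np.r_[x,1])[:3]
E
python3 - <<'E'
from h import *
s=status.get_obs();print(s['time_s'],s['tcp_pos'],s['orientation'],s['opening'])
for n in ('top','side'):
    p=imaging.snapshot(n);save(p,n+'0');print(n,np.round(p['pose'],3).tolist(),np.round(p['camera_matrix'],1).tolist())
    for q in ['box_small','lid_small','box_medium','lid_medium','box_large','lid_large','box_widest','lid_widest','polish']:
        for d in finder.pinpoint(p,q): print(q,round(d['confidence'],2),np.round(w(p,d['xyz']),3))
E
```

```text
pics
0.0 [ 0.18047319 -0.57147784  0.2218062 ] [-9.21673691e-04  9.88333689e-01  1.52301238e-01 -5.23431394e-05] 0.9991934934905101
top [[0.001, -0.987, 0.16, 0.354], [-1.0, 0.004, 0.03, -0.023], [-0.03, -0.159, -0.987, 0.938], [0.0, 0.0, 0.0, 1.0]] [[448.7, 0.0, 316.7], [0.0, 448.7, 234.6], [0.0, 0.0, 1.0]]
box_small 0.81 [ 0.471 -0.122  0.001]
lid_small 0.78 [ 0.428  0.387 -0.003]
lid_small 0.6 [ 0.412  0.302 -0.002]
lid_medium 0.65 [0.463 0.112 0.002]
lid_medium 0.59 [ 0.649 -0.13   0.002]
box_large 0.6 [ 0.369 -0.3    0.001]
lid_large 0.82 [ 0.649 -0.128 -0.   ]
box_widest 0.8 [ 0.556  0.384 -0.001]
lid_widest 0.71 [ 0.642  0.156 -0.   ]
polish 0.58 [ 0.509 -0.23  -0.002]
side [[-0.944, -0.189, 0.271, 0.278], [-0.33, 0.525, -0.784, 0.743], [0.006, -0.829, -0.558, 0.545], [0.0, 0.0, 0.0, 1.0]] [[434.5, 0.0, 320.9], [0.0, 434.5, 238.2], [0.0, 0.0, 1.0]]
box_small 0.75 [ 0.472 -0.122  0.004]
box_small 0.73 [ 0.643  0.162 -0.001]
lid_small 0.74 [0.432 0.385 0.002]
lid_small 0.72 [0.409 0.299 0.   ]
box_medium 0.77 [ 0.509 -0.376  0.002]
lid_medium 0.66 [0.463 0.113 0.   ]
box_large 0.57 [ 0.378 -0.298 -0.001]
lid_large 0.76 [ 0.646 -0.128  0.001]
box_widest 0.94 [0.552 0.384 0.003]
lid_widest 0.85 [ 0.64   0.161 -0.   ]
polish 0.78 [ 0.506 -0.231  0.003]
```

View pics/top0.png

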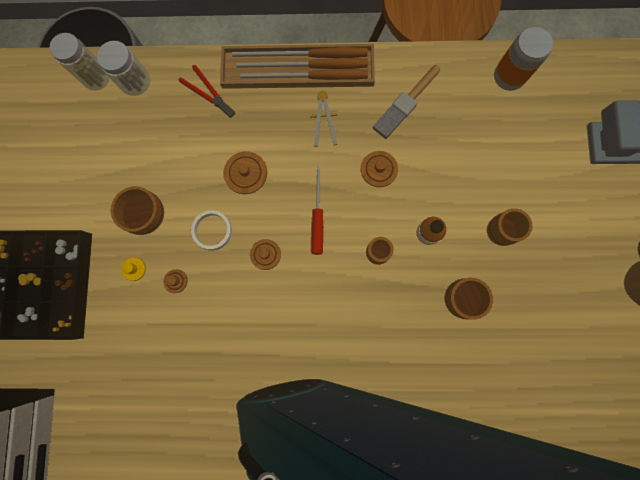

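View pics/side0.png

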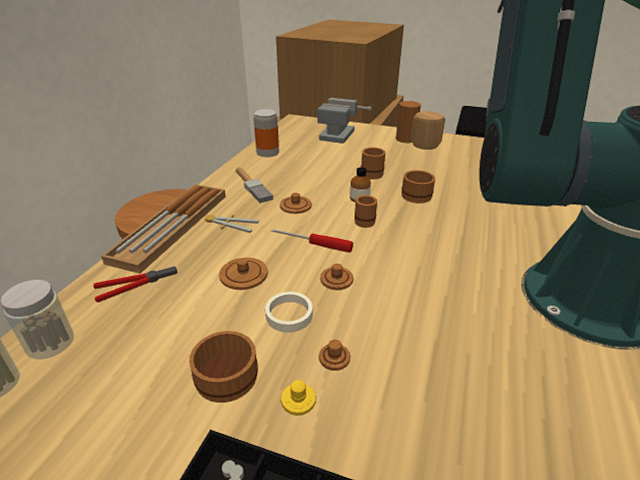

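The top view shows the lids at pixels widest (245,172), large (379,168), medium (265,254) and small (175,281). The yellow look-alike is at (133,268). The boxes are at widest (137,210), small (379,250), medium (510,226) and large (468,298), and the polish is at (432,230). Next I'll refine these positions by fitting known circles.

```bash
cat > fit.py <<'E'
from h import *
from scipy.optimize import minimize
from scipy.ndimage import map_coordinates
T=np.linspace(0,2*np.pi,180,endpoint=False)
def proj(p,X):
    M=np.linalg.inv(p['pose']);c=X@M[:3,:3].T+M[:3,3];K=np.array(p['camera_matrix'])
    u=c@K.T;return u[:,:2]/u[:,2:]
def circ(x,y,z,r): return np.c_[x+r*np.cos(T),y+r*np.sin(T),np.full(len(T),z)]
def lab(p): return cv2.cvtColor(cv2.GaussianBlur(p['pixels'],(0,0),0.7),cv2.COLOR_RGB2LAB).astype(float)
def fit(p,xy,circles,rng=0.012):
    L=lab(p)
    def samp(x,y,z,r):
        u=proj(p,circ(x,y,z,r));return np.stack([map_coordinates(L[...,k],[u[:,1],u[:,0]],order=1,mode='nearest') for k in range(3)],1)
    def score(v):
        s=0
        for z,r,wt in circles:
            d=np.linalg.norm(samp(v[0],v[1],z,r+.0015)-samp(v[0],v[1],z,r-.0015),axis=1)
            s+=wt*np.minimum(d,40).mean()
        return -s
    g=np.arange(-rng,rng+1e-9,.001)
    b=min(((score((xy[0]+a,xy[1]+c)),xy[0]+a,xy[1]+c) for a in g for c in g))
    r=minimize(score,b[1:],method='Nelder-Mead',options=dict(initial_simplex=[b[1:],(b[1]+.0007,b[2]),(b[1],b[2]+.0007)]))
    return r.x,-r.fun
R=dict(small=.025,medium=.0325,large=.04,widest=.0475);H=dict(small=.06,medium=.07,large=.056,widest=.048)
lid0=dict(small=(.411,.301),medium=(.463,.112),large=(.648,-.128),widest=(.641,.158))
box0=dict(small=(.471,-.122),medium=(.509,-.376),large=(.373,-.299),widest=(.554,.384))
E
python3 - <<'E'
from fit import *
for n in ('top','side'):
    p=imaging.snapshot(n);im=p['pixels'].copy();im=cv2.resize(im,None,fx=2,fy=2,interpolation=cv2.INTER_CUBIC)
    for k in R:
        cl=[(.015,R[k],1),(.04,.011,.5)];x,s=fit(p,lid0[k],cl)
        cb=[(H[k],R[k],1),(H[k],R[k]-.006,1)];b,t=fit(p,box0[k],cb)
        print(n,k,'lid',np.round(x,4),round(s,1),'box',np.round(b,4),round(t,1))
        for v,cs in((x,cl),(b,cb)):
            for z,r,_ in cs: cv2.polylines(im,[np.int32(proj(p,circ(*v,z,r))*2)],True,(0,255,255),1)
    c=im[280:680,200:1080] if n=='top' else im[280:840,340:920]
    cv2.imwrite('pics/fit_%s.png'%n,cv2.resize(c[...,::-1],None,fx=.9,fy=.9))
E
```

```text
top small lid [0.4077 0.2978] 33.5 box [ 0.4675 -0.1218] 53.0
top medium lid [0.463  0.1124] 30.3 box [ 0.5132 -0.3818] 54.5
top large lid [ 0.6453 -0.1271] 32.0 box [ 0.3721 -0.2952] 53.4
top widest lid [0.6392 0.159 ] 31.9 box [0.5543 0.3814] 45.0
side small lid [0.407  0.3024] 47.3 box [ 0.468  -0.1221] 41.9
side medium lid [0.4627 0.1176] 42.1 box [ 0.515  -0.3827] 37.4
side large lid [ 0.644  -0.1201] 37.3 box [ 0.3731 -0.2962] 40.1
side widest lid [0.6418 0.1601] 36.1 box [0.5546 0.3819] 77.8
```

View pics/fit_top.png

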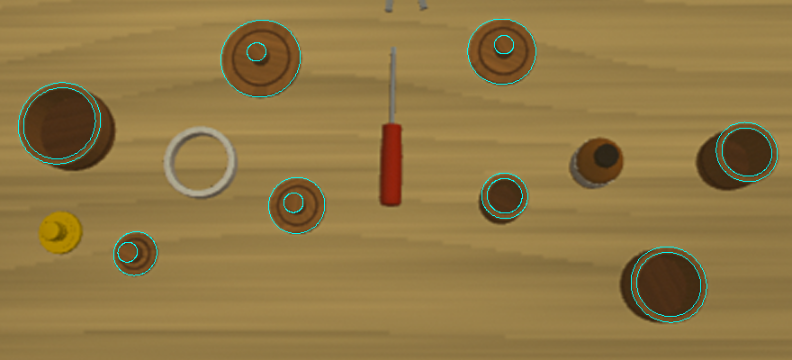

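View pics/fit_side.png

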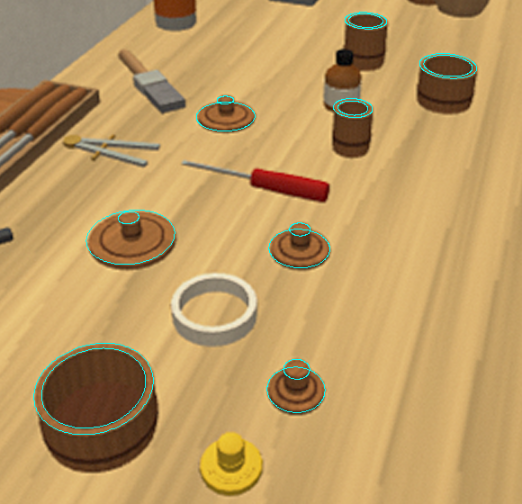

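```bash
cat > go.py <<'E'
import sys
from h import *
from scipy.spatial.transform import Rotation as Ro
s=status.get_obs();q=np.array(s['orientation']);M=Ro.from_quat(q[[1,2,3,0]]).as_matrix()
t=np.array([float(a) for a in sys.argv[1:4]])
d=M.T@(t-s['tcp_pos']);n=int(np.ceil(np.linalg.norm(d)/.05))
print('t',s['time_s'],'tcp',np.round(s['tcp_pos'],4),'open',round(s['opening'],3),'F',np.round(s['ft_force'],1),'tilt',np.round(M[:,2],4))
print('tool delta',np.round(d,4),'rows',n,'each',np.round(d/n,4))
E
python3 go.py .645 -.126 .16
```

```text
t 1.1 tcp [ 0.1806 -0.5721  0.2226] open 1.0 F [-0.5 -0.4 -0.3] tilt [-0.e+00  1.e-04 -1.e+00]
tool delta [ 0.5772 -0.2856  0.0626] rows 13 each [ 0.0444 -0.022   0.0048]
```

Request:
send_rows(plan=[{"tx": 0.044,"ty": -0.022,"gripper": 0.0},{"tx": 0.044,"ty": -0.022,"gripper": 0.0},{"tx": 0.044,"ty": -0.022,"gripper": 0.0},{"tx": 0.044,"ty": -0.022,"gripper": 0.0},{"tx": 0.044,"ty": -0.022,"gripper": 0.0},{"tx": 0.044,"ty": -0.022,"gripper": 0.0},{"tx": 0.044,"ty": -0.022,"gripper": 0.0},{"tx": 0.044,"ty": -0.022,"gripper": 0.0}])

```text
validation failed for argument at $.pl...
```

```bash
python3 go.py .645 -.126 .16
```

```text
t 1.1 tcp [ 0.1806 -0.5721  0.2226] open 1.0 F [-0.5 -0.4 -0.3] tilt [-0.e+00  1.e-04 -1.e+00]
tool delta [ 0.5772 -0.2856  0.0626] rows 13 each [ 0.0444 -0.022   0.0048]
```

Validation failed, probably because a row needs every field.

Request:
send_rows(plan=[{"gripper": 0.0,"tx": 0.044,"ty": -0.022,"tz": 0.0,"spin": 0.0},{"gripper": 0.0,"tx": 0.044,"ty": -0.022,"tz": 0.0,"spin": 0.0},{"gripper": 0.0,"tx": 0.044,"ty": -0.022,"tz": 0.0,"spin": 0.0},{"gripper": 0.0,"tx": 0.044,"ty": -0.022,"tz": 0.0,"spin": 0.0},{"gripper": 0.0,"tx": 0.044,"ty": -0.022,"tz": 0.0,"spin": 0.0},{"gripper": 0.0,"tx": 0.044,"ty": -0.022,"tz": 0.0,"spin": 0.0},{"gripper": 0.0,"tx": 0.044,"ty": -0.022,"tz": 0.0,"spin": 0.0},{"gripper": 0.0,"tx": 0.044,"ty": -0.022,"tz": 0.0,"spin": 0.0}])

```text
time_s: 1.9
tcp_pos: [0.4671, -0.2996, 0.2225]
orientation: [0.003, 0.989, 0.146, 0.0]
ft_force: [-0.9, -0.5, 1.4]
opening: 0.502
```

```bash
python3 go.py .645 -.126 .16
```

```text
t 1.9 tcp [ 0.4671 -0.2996  0.2225] open 0.502 F [-0.9 -0.5  1.4] tilt [ 0.0015 -0.0066 -1.    ]
tool delta [ 0.2206 -0.115   0.0616] rows 6 each [ 0.0368 -0.0192  0.0103]
```

Request:
send_rows(plan=[{"gripper": 0.0,"tx": 0.044,"ty": -0.023,"tz": 0.0,"spin": 0.0},{"gripper": 0.0,"tx": 0.044,"ty": -0.023,"tz": 0.0,"spin": 0.0},{"gripper": 0.0,"tx": 0.044,"ty": -0.023,"tz": 0.0,"spin": 0.0},{"gripper": 0.0,"tx": 0.044,"ty": -0.023,"tz": 0.0,"spin": 0.0},{"gripper": 0.0,"tx": 0.044,"ty": -0.023,"tz": 0.02,"spin": 0.0},{"gripper": 0.0,"tx": 0.0,"ty": 0.0,"tz": 0.04,"spin": 0.0},{"gripper": 0.0,"tx": 0.0,"ty": 0.0,"tz": 0.0,"spin": 0.0},{"gripper": 0.0,"tx": 0.0,"ty": 0.0,"tz": 0.0,"spin": 0.0}])

```text
time_s: 2.7
tcp_pos: [0.6492, -0.1207, 0.1649]
orientation: [0.005, 0.989, 0.15, 0.004]
ft_force: [-0.7, 0.2, 0.8]
opening: 0.495
```

```bash
python3 go.py .645 -.126 .018; python3 -c "
from fit import *
p=imaging.snapshot('wrist');save(p,'w1')
for k in ['lid_large']:
  for d in finder.pinpoint(p,k): print(d['confidence'],w(p,d['xyz']))
print(fit(p,(.645,-.126),[(.015,.04,1),(.04,.011,.5)]))
"
```

```text
t 2.7 tcp [ 0.6492 -0.1207  0.1649] open 0.495 F [-0.7  0.2  0.8] tilt [ 0.0099 -0.008  -0.9999]
tool delta [-0.0066  0.0023  0.1469] rows 3 each [-0.0022  0.0008  0.049 ]
0.96 [ 0.64692169 -0.12598029  0.00244409]
(array([ 0.64600232, -0.12604793]), np.float64(45.29389148286123))
```

View pics/w1.png

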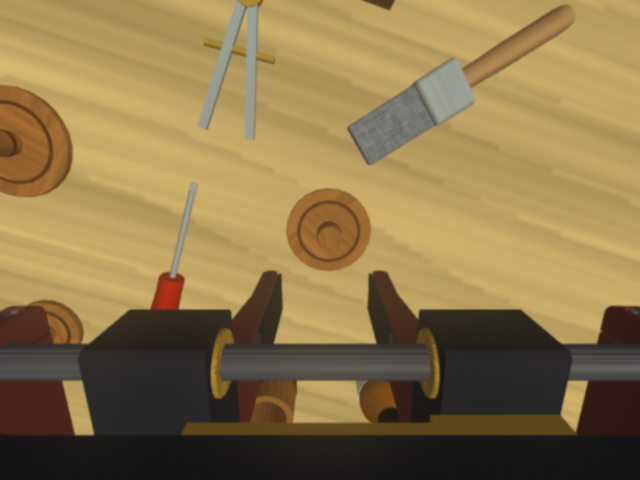

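The wrist view shows lid_large centred at (328,229), ahead of the open fingers. Descending.

Request:
send_rows(plan=[{"gripper": 0.0,"tx": -0.0066,"ty": 0.0023,"tz": 0.035,"spin": 0.0},{"gripper": 0.0,"tx": 0.0,"ty": 0.0,"tz": 0.035,"spin": 0.0},{"gripper": 0.0,"tx": 0.0,"ty": 0.0,"tz": 0.03,"spin": 0.0},{"gripper": 0.0,"tx": 0.0,"ty": 0.0,"tz": 0.02,"spin": 0.0},{"gripper": 0.0,"tx": 0.0,"ty": 0.0,"tz": 0.015,"spin": 0.0},{"gripper": 0.0,"tx": 0.0,"ty": 0.0,"tz": 0.0,"spin": 0.0}])

```text
time_s: 3.4
tcp_pos: [0.6504, -0.1361, 0.0393]
orientation: [0.009, 0.989, 0.145, 0.013]
ft_force: [-0.2, 0.3, 0.5]
opening: 0.497
```

```bash
python3 go.py .646 -.126 .019
```

```text
t 3.4 tcp [ 0.6504 -0.1361  0.0393] open 0.497 F [-0.2  0.3  0.5] tilt [ 0.0281 -0.0149 -0.9995]
tool delta [-0.0017 -0.0114  0.0201] rows 1 each [-0.0017 -0.0114  0.0201]
```

Request:
send_rows(plan=[{"gripper": 0.0,"tx": 0.0,"ty": -0.006,"tz": 0.0,"spin": 0.0},{"gripper": 0.0,"tx": -0.002,"ty": -0.006,"tz": 0.005,"spin": 0.0},{"gripper": 0.0,"tx": 0.0,"ty": 0.0,"tz": 0.005,"spin": 0.0},{"gripper": 0.0,"tx": 0.0,"ty": 0.0,"tz": 0.0,"spin": 0.0}])

```text
time_s: 3.8
tcp_pos: [0.6477, -0.126, 0.0333]
orientation: [0.011, 0.989, 0.145, 0.016]
ft_force: [-0.3, 0.0, 0.8]
opening: 0.506
```

```bash
python3 go.py .646 -.126 .019;python3 go.py .646 -.126 .019
```

```text
t 3.8 tcp [ 0.6477 -0.126   0.0333] open 0.506 F [-0.3  0.   0.8] tilt [ 0.0351 -0.017  -0.9992]
tool delta [-0.0021 -0.0009  0.0142] rows 1 each [-0.0021 -0.0009  0.0142]
t 3.8 tcp [ 0.6477 -0.126   0.0333] open 0.506 F [-0.3  0.   0.8] tilt [ 0.0351 -0.017  -0.9992]
tool delta [-0.0021 -0.0009  0.0142] rows 1 each [-0.0021 -0.0009  0.0142]
```

Request:
send_rows(plan=[{"gripper": 0.0,"tx": 0.0,"ty": 0.0,"tz": 0.0,"spin": 0.0},{"gripper": 0.0,"tx": 0.0,"ty": 0.0,"tz": 0.0,"spin": 0.0},{"gripper": 0.0,"tx": 0.0,"ty": 0.0,"tz": 0.0,"spin": 0.0}])

```text
time_s: 4.1
tcp_pos: [0.6485, -0.1259, 0.0343]
orientation: [0.011, 0.989, 0.145, 0.017]
ft_force: [-0.0, -0.2, 0.7]
opening: 0.5
```

```bash
python3 go.py .646 -.126 .019;python3 go.py .646 -.126 .019
```

```text
t 4.1 tcp [ 0.6485 -0.1259  0.0343] open 0.5 F [-0.  -0.2  0.7] tilt [ 0.0366 -0.0175 -0.9992]
tool delta [-0.0029 -0.001   0.0152] rows 1 each [-0.0029 -0.001   0.0152]
t 4.1 tcp [ 0.6485 -0.1259  0.0343] open 0.5 F [-0.  -0.2  0.7] tilt [ 0.0366 -0.0175 -0.9992]
tool delta [-0.0029 -0.001   0.0152] rows 1 each [-0.0029 -0.001   0.0152]
```

Request:
send_rows(plan=[{"gripper": 0.0,"tx": 0.0,"ty": 0.0,"tz": -0.04,"spin": 0.0},{"gripper": 0.0,"tx": 0.0,"ty": 0.0,"tz": -0.04,"spin": 0.0},{"gripper": 0.0,"tx": 0.0,"ty": 0.0,"tz": -0.04,"spin": 0.0}])

```text
time_s: 4.4
tcp_pos: [0.6394, -0.1227, 0.1502]
orientation: [0.008, 0.989, 0.145, 0.01]
ft_force: [0.5, 0.4, 0.4]
opening: 0.496
```

```bash
python3 go.py .646 -.126 .019
```

```text
t 4.4 tcp [ 0.6394 -0.1227  0.1502] open 0.496 F [0.5 0.4 0.4] tilt [ 0.0226 -0.0134 -0.9997]
tool delta [0.0031 0.0026 0.1314] rows 3 each [0.001  0.0009 0.0438]
```

Request:
send_rows(plan=[{"gripper": 0.0,"tx": 0.0,"ty": 0.0,"tz": 0.0,"spin": 0.0}])

```text
time_s: 4.5
tcp_pos: [0.6433, -0.1238, 0.1564]
orientation: [0.01, 0.989, 0.145, 0.015]
ft_force: [0.7, 0.4, 0.5]
opening: 0.501
```

```bash
python3 go.py .646 -.126 .019
```

```text
t 4.5 tcp [ 0.6433 -0.1238  0.1564] open 0.501 F [0.7 0.4 0.5] tilt [ 0.0328 -0.0164 -0.9993]
tool delta [-0.0017 -0.0006  0.1375] rows 3 each [-0.0006 -0.0002  0.0458]
```

Request:
send_rows(plan=[{"gripper": 0.0,"tx": 0.0,"ty": 0.0,"tz": 0.0,"spin": 0.0}])

```text
time_s: 4.6
tcp_pos: [0.6434, -0.1238, 0.1571]
orientation: [0.011, 0.989, 0.145, 0.015]
ft_force: [-0.4, -0.3, -0.6]
opening: 0.501
```

```bash
python3 go.py .646 -.126 .019
```

```text
t 4.6 tcp [ 0.6434 -0.1238  0.1571] open 0.501 F [-0.4 -0.3 -0.6] tilt [ 0.0337 -0.0167 -0.9993]
tool delta [-0.0019 -0.0007  0.1381] rows 3 each [-0.0006 -0.0002  0.046 ]
```

Request:
send_rows(plan=[{"gripper": 0.0,"tx": 0.0,"ty": 0.0,"tz": 0.0,"spin": 0.0},{"gripper": 0.0,"tx": 0.0,"ty": 0.0,"tz": 0.0,"spin": 0.0},{"gripper": 0.0,"tx": 0.0,"ty": 0.0,"tz": 0.0,"spin": 0.0},{"gripper": 0.0,"tx": 0.0,"ty": 0.0,"tz": 0.0,"spin": 0.0},{"gripper": 0.0,"tx": 0.0,"ty": 0.0,"tz": 0.0,"spin": 0.0},{"gripper": 0.0,"tx": 0.0,"ty": 0.0,"tz": 0.0,"spin": 0.0},{"gripper": 0.0,"tx": 0.0,"ty": 0.0,"tz": 0.0,"spin": 0.0},{"gripper": 0.0,"tx": 0.0,"ty": 0.0,"tz": 0.0,"spin": 0.0}])

```text
time_s: 5.4
tcp_pos: [0.6404, -0.1231, 0.1512]
orientation: [0.009, 0.989, 0.145, 0.011]
ft_force: [-0.4, -0.3, -0.7]
opening: 0.498
```

```bash
python3 go.py .646 -.126 .019; python3 -c "
from h import *
s=status.get_obs();print(np.round(s['joint_positions'],4),np.round(s['tau'],1),np.round(s['dq'],4))"
```

```text
t 5.4 tcp [ 0.6404 -0.1231  0.1512] open 0.498 F [-0.4 -0.3 -0.7] tilt [ 0.0251 -0.0141 -0.9996]
tool delta [0.0019 0.0016 0.1324] rows 3 each [0.0006 0.0005 0.0441]
[-0.2921  0.4842  1.4943 -0.0069  1.135   0.9904] [ -0.  -57.7 -25.3   0.   -0.2   0. ] [-0.0003  0.0017  0.002   0.0008  0.0009 -0.    ]
```

Request:
send_rows(plan=[{"gripper": 0.0,"tx": 0.0,"ty": 0.0,"tz": 0.0,"spin": 0.0},{"gripper": 0.0,"tx": 0.0,"ty": 0.0,"tz": 0.0,"spin": 0.0},{"gripper": 0.0,"tx": 0.0,"ty": 0.0,"tz": 0.0,"spin": 0.0},{"gripper": 0.0,"tx": 0.0,"ty": 0.0,"tz": 0.0,"spin": 0.0},{"gripper": 0.0,"tx": 0.0,"ty": 0.0,"tz": 0.0,"spin": 0.0},{"gripper": 0.0,"tx": 0.0,"ty": 0.0,"tz": 0.0,"spin": 0.0},{"gripper": 0.0,"tx": 0.0,"ty": 0.0,"tz": 0.0,"spin": 0.0},{"gripper": 0.0,"tx": 0.0,"ty": 0.0,"tz": 0.0,"spin": 0.0}])

```text
time_s: 6.2
tcp_pos: [0.6407, -0.1232, 0.1517]
orientation: [0.009, 0.989, 0.145, 0.012]
ft_force: [0.4, 0.7, 0.4]
opening: 0.499
```

```bash
python3 go.py .646 -.126 .019
```

```text
t 6.2 tcp [ 0.6407 -0.1232  0.1517] open 0.499 F [0.4 0.7 0.4] tilt [ 0.0258 -0.0143 -0.9996]
tool delta [0.0016 0.0014 0.1328] rows 3 each [0.0005 0.0005 0.0443]
```

Request:
send_rows(plan=[{"gripper": 0.0,"tx": 0.0015,"ty": 0.0015,"tz": 0.016,"spin": 0.0},{"gripper": 0.0,"tx": 0.0,"ty": 0.0,"tz": 0.016,"spin": 0.0},{"gripper": 0.0,"tx": 0.0,"ty": 0.0,"tz": 0.016,"spin": 0.0},{"gripper": 0.0,"tx": 0.0,"ty": 0.0,"tz": 0.016,"spin": 0.0},{"gripper": 0.0,"tx": 0.0,"ty": 0.0,"tz": 0.016,"spin": 0.0},{"gripper": 0.0,"tx": 0.0,"ty": 0.0,"tz": 0.016,"spin": 0.0},{"gripper": 0.0,"tx": 0.0,"ty": 0.0,"tz": 0.01,"spin": 0.0},{"gripper": 0.0,"tx": 0.0,"ty": 0.0,"tz": 0.0,"spin": 0.0}])

```text
time_s: 7.0
tcp_pos: [0.6446, -0.1259, 0.0349]
orientation: [0.008, 0.989, 0.145, 0.011]
ft_force: [-0.3, 0.1, -0.7]
opening: 0.497
```

```bash
python3 go.py .646 -.126 .019
```

```text
t 7.0 tcp [ 0.6446 -0.1259  0.0349] open 0.497 F [-0.3  0.1 -0.7] tilt [ 0.0234 -0.0137 -0.9996]
tool delta [0.001  0.0002 0.0159] rows 1 each [0.001  0.0002 0.0159]
```

Request:
send_rows(plan=[{"gripper": 0.0,"tx": 0.001,"ty": 0.0,"tz": 0.008,"spin": 0.0},{"gripper": 0.0,"tx": 0.0,"ty": 0.0,"tz": 0.007,"spin": 0.0},{"gripper": 0.0,"tx": 0.0,"ty": 0.0,"tz": 0.0,"spin": 0.0},{"gripper": -0.7,"tx": 0.0,"ty": 0.0,"tz": 0.0,"spin": 0.0},{"gripper": -1.0,"tx": 0.0,"ty": 0.0,"tz": 0.0,"spin": 0.0},{"gripper": -1.0,"tx": 0.0,"ty": 0.0,"tz": 0.0,"spin": 0.0},{"gripper": -1.0,"tx": 0.0,"ty": 0.0,"tz": 0.0,"spin": 0.0}])

```text
time_s: 7.7
tcp_pos: [0.6478, -0.1263, 0.0206]
orientation: [0.009, 0.989, 0.145, 0.012]
ft_force: [0.2, -0.3, -1.2]
opening: 0.239
```

```bash
python3 go.py .646 -.126 .15
```

```text
t 7.7 tcp [ 0.6478 -0.1263  0.0206] open 0.239 F [ 0.2 -0.3 -1.2] tilt [ 0.0269 -0.0148 -0.9995]
tool delta [ 0.0012  0.002  -0.1294] rows 3 each [ 0.0004  0.0007 -0.0431]
```

Request:
send_rows(plan=[{"gripper": -1.0,"tx": 0.0,"ty": 0.0,"tz": -0.02,"spin": 0.0},{"gripper": -1.0,"tx": 0.0,"ty": 0.0,"tz": -0.045,"spin": 0.0},{"gripper": -1.0,"tx": 0.0,"ty": 0.0,"tz": -0.045,"spin": 0.0},{"gripper": -1.0,"tx": 0.0,"ty": 0.0,"tz": -0.03,"spin": 0.0},{"gripper": -1.0,"tx": 0.0,"ty": 0.0,"tz": 0.0,"spin": 0.0}])

```text
time_s: 8.2
tcp_pos: [0.6426, -0.1238, 0.1642]
orientation: [0.008, 0.989, 0.145, 0.011]
ft_force: [1.0, 0.1, -0.9]
opening: 0.247
```

```bash
python3 go.py .3726 -.2957 .155
```

```text
t 8.2 tcp [ 0.6426 -0.1238  0.1642] open 0.247 F [ 1.   0.1 -0.9] tilt [ 0.0233 -0.0136 -0.9996]
tool delta [-0.3081  0.0871  0.0052] rows 7 each [-0.044   0.0124  0.0007]
```

Request:
send_rows(plan=[{"gripper": -1.0,"tx": -0.04,"ty": 0.011,"tz": 0.0,"spin": 0.0},{"gripper": -1.0,"tx": -0.04,"ty": 0.011,"tz": 0.0,"spin": 0.0},{"gripper": -1.0,"tx": -0.04,"ty": 0.011,"tz": 0.0,"spin": 0.0},{"gripper": -1.0,"tx": -0.04,"ty": 0.011,"tz": 0.0,"spin": 0.0},{"gripper": -1.0,"tx": -0.04,"ty": 0.011,"tz": 0.0,"spin": 0.0},{"gripper": -1.0,"tx": -0.04,"ty": 0.011,"tz": 0.0,"spin": 0.0},{"gripper": -1.0,"tx": -0.035,"ty": 0.01,"tz": 0.0,"spin": 0.0},{"gripper": -1.0,"tx": -0.015,"ty": 0.005,"tz": 0.0,"spin": 0.0}])

```text
time_s: 9.0
tcp_pos: [0.3792, -0.2857, 0.1532]
orientation: [0.007, 0.989, 0.148, 0.01]
ft_force: [0.7, -0.3, -0.2]
opening: 0.242
```

```bash
python3 go.py .3726 -.2957 .12
```

```text
t 9.0 tcp [ 0.3792 -0.2857  0.1532] open 0.242 F [ 0.7 -0.3 -0.2] tilt [ 0.0223 -0.0102 -0.9997]
tool delta [-0.0099  0.0071  0.0331] rows 1 each [-0.0099  0.0071  0.0331]
```

Request:
send_rows(plan=[{"gripper": -1.0,"tx": -0.006,"ty": 0.004,"tz": 0.01,"spin": 0.0},{"gripper": -1.0,"tx": -0.004,"ty": 0.003,"tz": 0.015,"spin": 0.0},{"gripper": -1.0,"tx": 0.0,"ty": 0.0,"tz": 0.015,"spin": 0.0},{"gripper": -1.0,"tx": 0.0,"ty": 0.0,"tz": 0.0,"spin": 0.0},{"gripper": -1.0,"tx": 0.0,"ty": 0.0,"tz": 0.0,"spin": 0.0}])

```text
time_s: 9.5
tcp_pos: [0.3696, -0.2953, 0.1071]
orientation: [0.005, 0.989, 0.146, 0.009]
ft_force: [0.1, 0.2, -0.4]
opening: 0.242
```

```bash
cat > chk.py <<'E'
import sys
from fit import *
k=sys.argv[1];tag=sys.argv[2];dz=float(sys.argv[3]) # dz = tcp z minus disc top
s=status.get_obs();t=np.array(s['tcp_pos']);print(np.round(t,4))
for n in ('top','side','wrist'):
    p=imaging.snapshot(n);im=p['pixels'].copy()
    x,sc=fit(p,t[:2],[(t[2]-dz,R[k],1)],.01);print(n,'lid',np.round(x,4),round(sc,1),'rel',np.round(x-t[:2],4))
    b,sb=fit(p,box0[k],[(H[k],R[k],1)],.012);print('   box',np.round(b,4),round(sb,1))
    u=proj(p,circ(*x,t[2]-dz,R[k]));cv2.polylines(im,[np.int32(u)],True,(0,255,255),1)
    c=np.int32(u.mean(0));im=im[max(0,c[1]-100):c[1]+100,max(0,c[0]-130):c[0]+130]
    cv2.imwrite('pics/%s_%s.png'%(tag,n),cv2.resize(im[...,::-1],None,fx=2,fy=2))
E
python3 go.py .3726 -.2957 .105; python3 chk.py large c1 .0056
```

```text
t 9.5 tcp [ 0.3696 -0.2953  0.1071] open 0.242 F [ 0.1  0.2 -0.4] tilt [ 0.0192 -0.0065 -0.9998]
tool delta [0.0027 0.0013 0.0021] rows 1 each [0.0027 0.0013 0.0021]
[ 0.3696 -0.2953  0.1071]
top lid [ 0.3619 -0.3043] 17.3 rel [-0.0077 -0.009 ]
   box [ 0.3711 -0.31  ] 14.9
side lid [ 0.3676 -0.2826] 22.6 rel [-0.0019  0.0126]
   box [ 0.3725 -0.2929] 21.9
wrist lid [ 0.3678 -0.2957] 24.3 rel [-0.0018 -0.0004]
   box [ 0.3746 -0.2931] 22.1
```

View pics/c1_top.png

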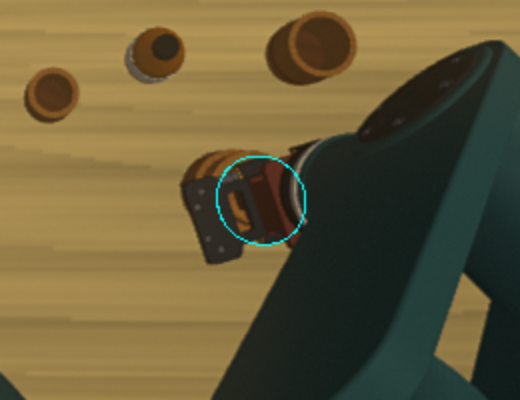

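View pics/c1_side.png

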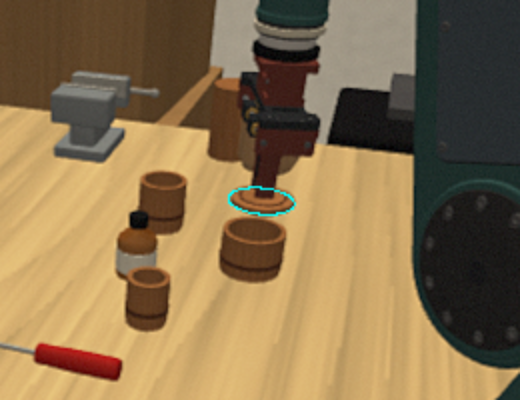

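View pics/c1_wrist.png

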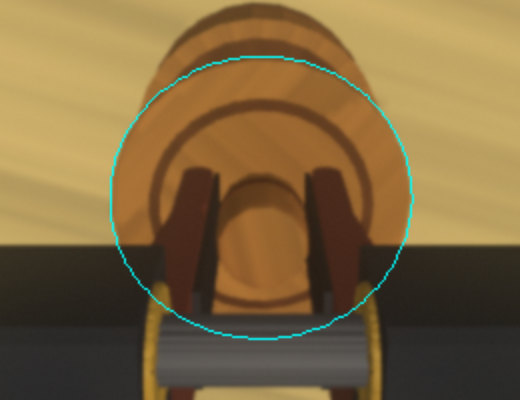

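The wrist view shows the lid in hand fitted cleanly, 5 mm in x short of the box centre. Shifting, then lowering slowly.

Request:
send_rows(plan=[{"gripper": -1.0,"tx": 0.0045,"ty": 0.0015,"tz": 0.0,"spin": 0.0},{"gripper": -1.0,"tx": 0.0,"ty": 0.0,"tz": 0.008,"spin": 0.0},{"gripper": -1.0,"tx": 0.0,"ty": 0.0,"tz": 0.008,"spin": 0.0},{"gripper": -1.0,"tx": 0.0,"ty": 0.0,"tz": 0.004,"spin": 0.0},{"gripper": -1.0,"tx": 0.0,"ty": 0.0,"tz": 0.0,"spin": 0.0}])

```text
time_s: 10.15
tcp_pos: [0.3772, -0.2966, 0.0878]
orientation: [0.007, 0.989, 0.147, 0.011]
ft_force: [0.6, -0.2, -0.6]
opening: 0.242
```

```bash
python3 go.py .3744 -.2953 .0705
```

```text
t 10.15 tcp [ 0.3772 -0.2966  0.0878] open 0.242 F [ 0.6 -0.2 -0.6] tilt [ 0.023  -0.0105 -0.9997]
tool delta [-0.0027 -0.0023  0.0173] rows 1 each [-0.0027 -0.0023  0.0173]
```

Request:
send_rows(plan=[{"gripper": -1.0,"tx": -0.0025,"ty": -0.0015,"tz": 0.004,"spin": 0.0},{"gripper": -1.0,"tx": 0.0,"ty": 0.0,"tz": 0.004,"spin": 0.0},{"gripper": -1.0,"tx": 0.0,"ty": 0.0,"tz": 0.0,"spin": 0.0}])

```text
time_s: 10.45
tcp_pos: [0.374, -0.2957, 0.0788]
orientation: [0.007, 0.989, 0.147, 0.01]
ft_force: [0.3, -0.5, -0.4]
opening: 0.241
```

```bash
python3 go.py .3744 -.2953 .0705; python3 -c "
from fit import *
s=status.get_obs();t=s['tcp_pos'];p=imaging.snapshot('wrist');save(p,'w2');x,sc=fit(p,t[:2],[(t[2]-.0056,.04,1)],.006);print(x,x-t[:2],sc)
p=imaging.snapshot('side');cv2.imwrite('pics/s2.png',cv2.resize(p['pixels'][120:240,320:480,::-1],None,fx=4,fy=4,interpolation=2))"
```

```text
t 10.45 tcp [ 0.374  -0.2957  0.0788] open 0.241 F [ 0.3 -0.5 -0.4] tilt [ 0.0225 -0.01   -0.9997]
tool delta [ 0.0003 -0.0005  0.0083] rows 1 each [ 0.0003 -0.0005  0.0083]
[ 0.37456517 -0.29451515] [0.00053502 0.00123303] 25.468933641491947
```

View pics/s2.png

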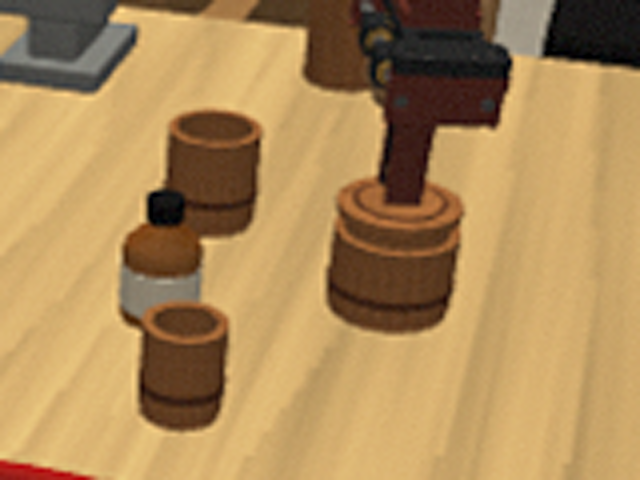

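View pics/w2.png

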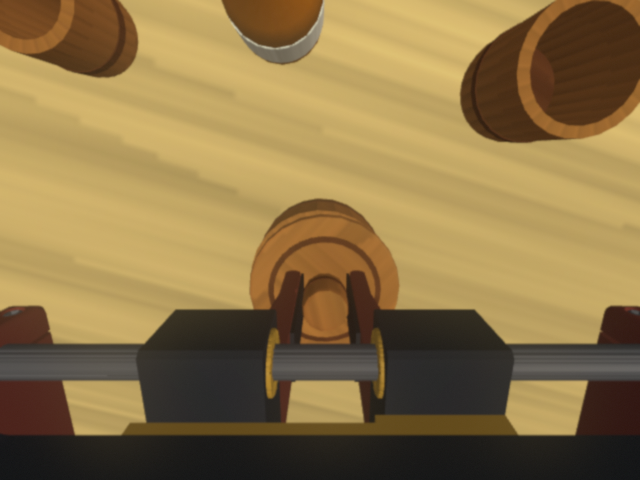

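Request:
send_rows(plan=[{"gripper": -1.0,"tx": -0.0015,"ty": 0.0005,"tz": 0.002,"spin": 0.0},{"gripper": -1.0,"tx": 0.0,"ty": 0.0,"tz": 0.003,"spin": 0.0},{"gripper": -1.0,"tx": 0.0,"ty": 0.0,"tz": 0.003,"spin": 0.0},{"gripper": -1.0,"tx": 0.0,"ty": 0.0,"tz": 0.0,"spin": 0.0}])

```text
time_s: 10.95
tcp_pos: [0.3734, -0.2975, 0.071]
orientation: [0.007, 0.989, 0.147, 0.011]
ft_force: [0.6, -0.5, -1.2]
opening: 0.244
```

```bash
python3 go.py .3734 -.296 .0705
```

```text
t 10.95 tcp [ 0.3734 -0.2975  0.071 ] open 0.244 F [ 0.6 -0.5 -1.2] tilt [ 0.0237 -0.0113 -0.9997]
tool delta [ 0.0005 -0.0014  0.0005] rows 1 each [ 0.0005 -0.0014  0.0005]
```

Request:
send_rows(plan=[{"gripper": -1.0,"tx": 0.0,"ty": -0.001,"tz": 0.0015,"spin": 0.0},{"gripper": -0.4,"tx": 0.0,"ty": 0.0,"tz": 0.0,"spin": 0.0},{"gripper": -0.1,"tx": 0.0,"ty": 0.0,"tz": 0.0,"spin": 0.0},{"gripper": 0.0,"tx": 0.0,"ty": 0.0,"tz": 0.0,"spin": 0.0},{"gripper": 0.0,"tx": 0.0,"ty": 0.0,"tz": -0.02,"spin": 0.0},{"gripper": 0.0,"tx": 0.0,"ty": 0.0,"tz": -0.045,"spin": 0.0},{"gripper": 0.0,"tx": 0.0,"ty": 0.0,"tz": -0.04,"spin": 0.0},{"gripper": 0.0,"tx": 0.0,"ty": 0.0,"tz": 0.0,"spin": 0.0}])

```text
time_s: 11.75
tcp_pos: [0.3703, -0.2949, 0.1772]
orientation: [0.006, 0.989, 0.147, 0.01]
ft_force: [0.2, -1.1, 0.1]
opening: 0.5
```

```bash
cat > seat.py <<'E'
import sys
from fit import *
k=sys.argv[1];tag=sys.argv[2];b=[float(a) for a in sys.argv[3:5]]
ims=[]
for n in ('wrist','side','top'):
    p=imaging.snapshot(n);x,s=fit(p,b,[(H[k]+.008,R[k],1)],.008);print(n,np.round(x,4),round(s,1))
    c=np.int32(proj(p,circ(*b,H[k],R[k])).mean(0));im=cv2.copyMakeBorder(p['pixels'],150,150,150,150,cv2.BORDER_CONSTANT)
    h=100 if n=='wrist' else 50
    im=im[c[1]+150-h:c[1]+150+h,c[0]+150-h:c[0]+150+h];ims.append(cv2.resize(im,(266,266),interpolation=2))
cv2.imwrite('pics/'+tag+'.png',np.hstack(ims)[...,::-1])
E
python3 seat.py large s3 .3726 -.2957; python3 go.py .463 .112 .16
```

```text
wrist [ 0.3724 -0.2953] 33.3
side [ 0.3724 -0.2964] 18.9
top [ 0.3724 -0.2923] 14.7
t 11.9 tcp [ 0.3677 -0.2922  0.1723] open 0.498 F [ 0.7 -0.1  0.1] tilt [ 0.0159 -0.0029 -0.9999]
tool delta [ 0.2082 -0.3593  0.0126] rows 9 each [ 0.0231 -0.0399  0.0014]
```

View pics/s3.png

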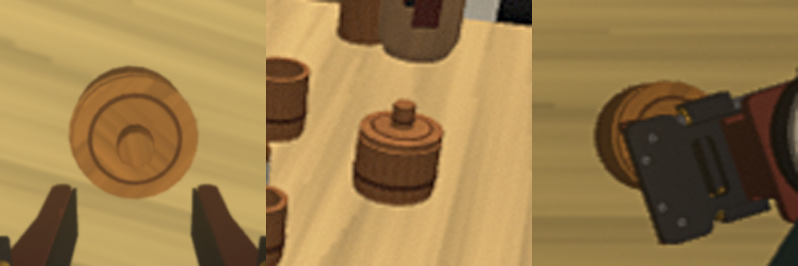

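Lid_large is seated level on its box in both the wrist and side crops. Next is lid_medium.

Request:
send_rows(plan=[{"gripper": 0.0,"tx": 0.025,"ty": -0.041,"tz": 0.0,"spin": 0.0},{"gripper": 0.0,"tx": 0.025,"ty": -0.041,"tz": 0.0,"spin": 0.0},{"gripper": 0.0,"tx": 0.025,"ty": -0.041,"tz": 0.0,"spin": 0.0},{"gripper": 0.0,"tx": 0.025,"ty": -0.041,"tz": 0.0,"spin": 0.0},{"gripper": 0.0,"tx": 0.025,"ty": -0.041,"tz": 0.0,"spin": 0.0},{"gripper": 0.0,"tx": 0.025,"ty": -0.041,"tz": 0.0,"spin": 0.0},{"gripper": 0.0,"tx": 0.025,"ty": -0.041,"tz": 0.0,"spin": 0.0},{"gripper": 0.0,"tx": 0.02,"ty": -0.035,"tz": 0.0,"spin": 0.0}])

```text
time_s: 12.7
tcp_pos: [0.4574, 0.0811, 0.16]
orientation: [-0.001, 0.99, 0.14, -0.002]
ft_force: [0.8, 0.2, 0.5]
opening: 0.501
```

```bash
python3 go.py .463 .113 .13
```

```text
t 12.7 tcp [0.4574 0.0811 0.16  ] open 0.501 F [0.8 0.2 0.5] tilt [-3.2e-03  6.0e-04 -1.0e+00]
tool delta [ 0.0143 -0.0291  0.03  ] rows 1 each [ 0.0143 -0.0291  0.03  ]
```

Request:
send_rows(plan=[{"gripper": 0.0,"tx": 0.006,"ty": -0.012,"tz": 0.01,"spin": 0.0},{"gripper": 0.0,"tx": 0.006,"ty": -0.012,"tz": 0.01,"spin": 0.0},{"gripper": 0.0,"tx": 0.0,"ty": 0.0,"tz": 0.0,"spin": 0.0},{"gripper": 0.0,"tx": 0.0,"ty": 0.0,"tz": 0.0,"spin": 0.0}])

```text
time_s: 13.1
tcp_pos: [0.4581, 0.1137, 0.1329]
orientation: [-0.001, 0.989, 0.145, -0.007]
ft_force: [0.5, 0.6, -0.4]
opening: 0.498
```

```bash
cat > lid.py <<'E'
import sys
from fit import *
k=sys.argv[1];p=imaging.snapshot('wrist')
print('lid',fit(p,lid0[k],[(.015,R[k],1)],.01))
E
python3 lid.py medium; python3 go.py .463 .113 .02
```

```text
lid (array([0.46356797, 0.11424135]), np.float64(39.6580340484571))
t 13.15 tcp [0.4579 0.1134 0.133 ] open 0.5 F [-0.5  0.2 -0.9] tilt [-1.500e-02  5.000e-04 -9.999e-01]
tool delta [0.0063 0.0024 0.1129] rows 3 each [0.0021 0.0008 0.0376]
```

Request:
send_rows(plan=[{"gripper": 0.0,"tx": 0.004,"ty": 0.001,"tz": 0.014,"spin": 0.0},{"gripper": 0.0,"tx": 0.003,"ty": 0.0,"tz": 0.016,"spin": 0.0},{"gripper": 0.0,"tx": 0.0,"ty": 0.0,"tz": 0.016,"spin": 0.0},{"gripper": 0.0,"tx": 0.0,"ty": 0.0,"tz": 0.016,"spin": 0.0},{"gripper": 0.0,"tx": 0.0,"ty": 0.0,"tz": 0.016,"spin": 0.0},{"gripper": 0.0,"tx": 0.0,"ty": 0.0,"tz": 0.01,"spin": 0.0},{"gripper": 0.0,"tx": 0.0,"ty": 0.0,"tz": 0.0,"spin": 0.0}])

```text
time_s: 13.85
tcp_pos: [0.4647, 0.1074, 0.0435]
orientation: [-0.001, 0.99, 0.14, -0.006]
ft_force: [-0.5, 0.3, -0.8]
opening: 0.503
```

```bash
python3 go.py .4636 .1138 .02
```

```text
t 13.85 tcp [0.4647 0.1074 0.0435] open 0.503 F [-0.5  0.3 -0.8] tilt [-1.280e-02 -6.000e-04 -9.999e-01]
tool delta [ 0.001  -0.0064  0.0235] rows 1 each [ 0.001  -0.0064  0.0235]
```

Request:
send_rows(plan=[{"gripper": 0.0,"tx": 0.0,"ty": -0.006,"tz": 0.007,"spin": 0.0},{"gripper": 0.0,"tx": 0.0,"ty": 0.0,"tz": 0.009,"spin": 0.0},{"gripper": 0.0,"tx": 0.0,"ty": 0.0,"tz": 0.006,"spin": 0.0},{"gripper": 0.0,"tx": 0.0,"ty": 0.0,"tz": 0.0,"spin": 0.0}])

```text
time_s: 14.25
tcp_pos: [0.4638, 0.113, 0.0212]
orientation: [-0.001, 0.99, 0.139, -0.005]
ft_force: [-0.2, 0.8, -0.2]
opening: 0.5
```

```bash
python3 go.py .4636 .1138 .02
```

```text
t 14.25 tcp [0.4638 0.113  0.0212] open 0.5 F [-0.2  0.8 -0.2] tilt [-1.030e-02 -4.000e-04 -9.999e-01]
tool delta [ 0.     -0.0008  0.0013] rows 1 each [ 0.     -0.0008  0.0013]
```

Request:
send_rows(plan=[{"gripper": -0.7,"tx": 0.0,"ty": -0.001,"tz": 0.001,"spin": 0.0},{"gripper": -1.0,"tx": 0.0,"ty": 0.0,"tz": 0.0,"spin": 0.0},{"gripper": -1.0,"tx": 0.0,"ty": 0.0,"tz": 0.0,"spin": 0.0},{"gripper": -1.0,"tx": 0.0,"ty": 0.0,"tz": 0.0,"spin": 0.0}])

```text
time_s: 14.65
tcp_pos: [0.464, 0.1143, 0.0206]
orientation: [-0.0, 0.99, 0.14, -0.005]
ft_force: [-0.2, 0.3, -1.3]
opening: 0.239
```

```bash
python3 go.py .4636 .1138 .16
```

```text
t 14.65 tcp [0.464  0.1143 0.0206] open 0.239 F [-0.2  0.3 -1.3] tilt [-9.4e-03 -4.0e-04 -1.0e+00]
tool delta [-1.800e-03  1.000e-04 -1.394e-01] rows 3 each [-0.0006  0.     -0.0465]
```

Request:
send_rows(plan=[{"gripper": -1.0,"tx": 0.0,"ty": 0.0,"tz": -0.02,"spin": 0.0},{"gripper": -1.0,"tx": 0.0,"ty": 0.0,"tz": -0.04,"spin": 0.0},{"gripper": -1.0,"tx": 0.0,"ty": 0.0,"tz": -0.045,"spin": 0.0},{"gripper": -1.0,"tx": 0.0,"ty": 0.0,"tz": -0.045,"spin": 0.0},{"gripper": -1.0,"tx": 0.0,"ty": 0.0,"tz": 0.0,"spin": 0.0}])

```text
time_s: 15.15
tcp_pos: [0.4643, 0.1142, 0.1751]
orientation: [-0.001, 0.99, 0.14, -0.007]
ft_force: [0.9, 0.0, -0.7]
opening: 0.242
```

```bash
python3 go.py .5138 -.382 .17
```

```text
t 15.15 tcp [0.4643 0.1142 0.1751] open 0.242 F [ 0.9  0.  -0.7] tilt [-1.330e-02 -7.000e-04 -9.999e-01]
tool delta [-0.0895  0.4905  0.0048] rows 10 each [-0.009   0.0491  0.0005]
```

Request:
send_rows(plan=[{"gripper": -1.0,"tx": -0.007,"ty": 0.042,"tz": 0.0,"spin": 0.0},{"gripper": -1.0,"tx": -0.007,"ty": 0.042,"tz": 0.0,"spin": 0.0},{"gripper": -1.0,"tx": -0.007,"ty": 0.042,"tz": 0.0,"spin": 0.0},{"gripper": -1.0,"tx": -0.007,"ty": 0.042,"tz": 0.0,"spin": 0.0},{"gripper": -1.0,"tx": -0.007,"ty": 0.042,"tz": 0.0,"spin": 0.0},{"gripper": -1.0,"tx": -0.007,"ty": 0.042,"tz": 0.0,"spin": 0.0},{"gripper": -1.0,"tx": -0.007,"ty": 0.042,"tz": 0.0,"spin": 0.0},{"gripper": -1.0,"tx": -0.007,"ty": 0.042,"tz": 0.0,"spin": 0.0}])

```text
time_s: 15.95
tcp_pos: [0.5025, -0.2293, 0.1703]
orientation: [-0.003, 0.989, 0.144, -0.007]
ft_force: [1.0, 0.3, -0.6]
opening: 0.242
```

```bash
python3 go.py .5138 -.382 .17
```

```text
t 15.95 tcp [ 0.5025 -0.2293  0.1703] open 0.242 F [ 1.   0.3 -0.6] tilt [-0.0139  0.004  -0.9999]
tool delta [-0.0328  0.1495 -0.0005] rows 4 each [-0.0082  0.0374 -0.0001]
```

Request:
send_rows(plan=[{"gripper": -1.0,"tx": -0.009,"ty": 0.036,"tz": 0.0,"spin": 0.0},{"gripper": -1.0,"tx": -0.009,"ty": 0.036,"tz": 0.0,"spin": 0.0},{"gripper": -1.0,"tx": -0.009,"ty": 0.036,"tz": 0.0,"spin": 0.0},{"gripper": -1.0,"tx": -0.005,"ty": 0.02,"tz": 0.0,"spin": 0.0},{"gripper": -1.0,"tx": 0.0,"ty": 0.01,"tz": 0.01,"spin": 0.0},{"gripper": -1.0,"tx": 0.0,"ty": 0.0,"tz": 0.01,"spin": 0.0},{"gripper": -1.0,"tx": 0.0,"ty": 0.0,"tz": 0.0,"spin": 0.0},{"gripper": -1.0,"tx": 0.0,"ty": 0.0,"tz": 0.0,"spin": 0.0}])

```text
time_s: 16.75
tcp_pos: [0.507, -0.376, 0.1391]
orientation: [-0.007, 0.99, 0.142, -0.01]
ft_force: [-0.2, 0.3, -0.1]
opening: 0.246
```

```bash
cat > chk.py <<'E'
import sys
from fit import *
k=sys.argv[1];tag=sys.argv[2];dz=.0056
s=status.get_obs();t=np.array(s['tcp_pos'])
p=imaging.snapshot('wrist');im=p['pixels'].copy()
x,sc=fit(p,t[:2],[(t[2]-dz,R[k],1)],.007);print('lid',np.round(x,4),round(sc,1),'rel',np.round(x-t[:2],4))
u=proj(p,circ(*x,t[2]-dz,R[k]));cv2.polylines(im,[np.int32(u)],True,(0,255,255),1)
p2=imaging.snapshot('side')['pixels'];c=np.int32(proj(imaging.snapshot('side') ,circ(*box0[k],H[k],R[k])).mean(0))
c=np.maximum(c,60)
cv2.imwrite('pics/%s.png'%tag,np.hstack([cv2.resize(im[120:420,170:470],(400,400)),cv2.resize(p2[c[1]-60:c[1]+60,c[0]-60:c[0]+60],(400,400),interpolation=2)])[...,::-1])
E
python3 chk.py medium c2; python3 go.py .5138 -.382 .11
```

```text
lid [ 0.5058 -0.3757] 29.1 rel [-0.0012  0.0003]
t 16.9 tcp [ 0.5074 -0.3766  0.14  ] open 0.246 F [ 0.4 -1.  -0.4] tilt [-0.0206  0.0107 -0.9997]
tool delta [0.0051 0.0075 0.0298] rows 1 each [0.0051 0.0075 0.0298]
```

View pics/c2.png

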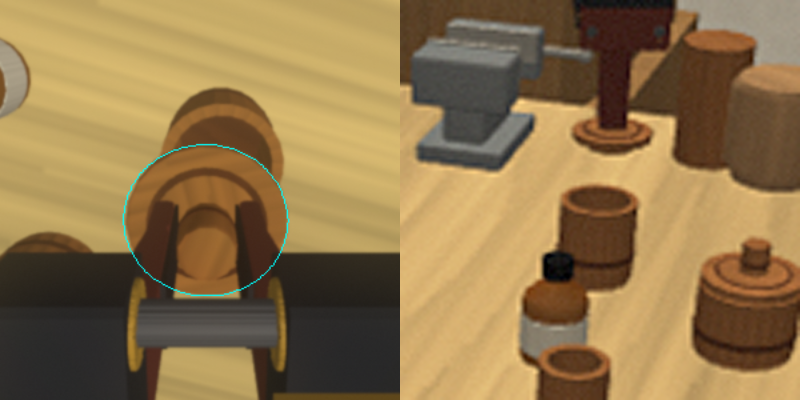

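Request:
send_rows(plan=[{"gripper": -1.0,"tx": 0.006,"ty": 0.004,"tz": 0.008,"spin": 0.0},{"gripper": -1.0,"tx": 0.001,"ty": 0.003,"tz": 0.01,"spin": 0.0},{"gripper": -1.0,"tx": 0.0,"ty": 0.0,"tz": 0.01,"spin": 0.0},{"gripper": -1.0,"tx": 0.0,"ty": 0.0,"tz": 0.01,"spin": 0.0},{"gripper": -1.0,"tx": 0.0,"ty": 0.0,"tz": 0.0,"spin": 0.0},{"gripper": -1.0,"tx": 0.0,"ty": 0.0,"tz": 0.0,"spin": 0.0}])

```text
time_s: 17.5
tcp_pos: [0.5168, -0.38, 0.0988]
orientation: [-0.007, 0.99, 0.143, -0.009]
ft_force: [0.1, -0.2, -0.3]
opening: 0.248
```

```bash
python3 chk.py medium c3; python3 go.py .5152 -.3823 .0845
```

```text
lid [ 0.514  -0.3799] 26.8 rel [-0.0027  0.0001]
t 17.65 tcp [ 0.517  -0.3802  0.0995] open 0.242 F [-0.4 -0.1 -1.2] tilt [-0.0191  0.0096 -0.9998]
tool delta [-0.0021  0.0017  0.015 ] rows 1 each [-0.0021  0.0017  0.015 ]
```

View pics/c3.png

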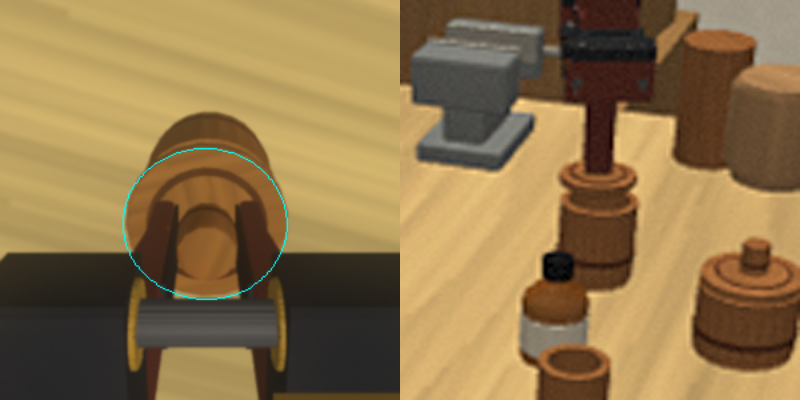

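Request:
send_rows(plan=[{"gripper": -1.0,"tx": -0.0015,"ty": 0.0015,"tz": 0.003,"spin": 0.0},{"gripper": -1.0,"tx": 0.0,"ty": 0.0,"tz": 0.004,"spin": 0.0},{"gripper": -1.0,"tx": 0.0,"ty": 0.0,"tz": 0.004,"spin": 0.0},{"gripper": -1.0,"tx": 0.0,"ty": 0.0,"tz": 0.002,"spin": 0.0},{"gripper": -1.0,"tx": 0.0,"ty": 0.0,"tz": 0.0,"spin": 0.0}])

```text
time_s: 18.15
tcp_pos: [0.5161, -0.3829, 0.0866]
orientation: [-0.005, 0.99, 0.143, -0.008]
ft_force: [-0.3, -0.3, -1.9]
opening: 0.238
```

```bash
python3 go.py .516 -.3823 .084
```

```text
t 18.15 tcp [ 0.5161 -0.3829  0.0866] open 0.238 F [-0.3 -0.3 -1.9] tilt [-0.0174  0.008  -0.9998]
tool delta [ 0.0001 -0.0006  0.0026] rows 1 each [ 0.0001 -0.0006  0.0026]
```

Force is still tiny and the plug is inside. Lowering the last bit and releasing.

Request:
send_rows(plan=[{"gripper": -1.0,"tx": 0.0,"ty": 0.0,"tz": 0.0025,"spin": 0.0},{"gripper": -0.4,"tx": 0.0,"ty": 0.0,"tz": 0.0,"spin": 0.0},{"gripper": -0.1,"tx": 0.0,"ty": 0.0,"tz": 0.0,"spin": 0.0},{"gripper": 0.0,"tx": 0.0,"ty": 0.0,"tz": 0.0,"spin": 0.0},{"gripper": 0.0,"tx": 0.0,"ty": 0.0,"tz": -0.02,"spin": 0.0},{"gripper": 0.0,"tx": 0.0,"ty": 0.0,"tz": -0.035,"spin": 0.0},{"gripper": 0.0,"tx": 0.0,"ty": 0.0,"tz": -0.035,"spin": 0.0},{"gripper": 0.0,"tx": 0.0,"ty": 0.0,"tz": 0.0,"spin": 0.0}])

```text
time_s: 18.95
tcp_pos: [0.5174, -0.3832, 0.1762]
orientation: [-0.006, 0.99, 0.143, -0.009]
ft_force: [-0.7, -1.4, 0.2]
opening: 0.496
```

```bash
python3 seat.py medium s4 .514 -.382; python3 go.py .4075 .299 .18
```

```text
wrist [ 0.515  -0.3823] 34.7
side [ 0.5159 -0.3816] 18.5
top [ 0.5151 -0.3903] 0.8
t 19.1 tcp [ 0.5146 -0.3807  0.1707] open 0.496 F [-0.3 -0.1 -0.7] tilt [-0.0258  0.0157 -0.9995]
tool delta [ 0.0897 -0.6823  0.0041] rows 14 each [ 0.0064 -0.0487  0.0003]
```

View pics/s4.png

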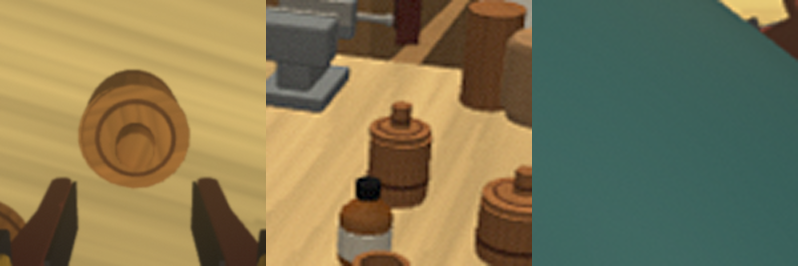

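Lid_medium is seated. On to lid_small.

Request:
send_rows(plan=[{"gripper": 0.0,"tx": 0.006,"ty": -0.045,"tz": 0.0,"spin": 0.0},{"gripper": 0.0,"tx": 0.006,"ty": -0.045,"tz": 0.0,"spin": 0.0},{"gripper": 0.0,"tx": 0.006,"ty": -0.045,"tz": 0.0,"spin": 0.0},{"gripper": 0.0,"tx": 0.006,"ty": -0.045,"tz": 0.0,"spin": 0.0},{"gripper": 0.0,"tx": 0.006,"ty": -0.045,"tz": 0.0,"spin": 0.0},{"gripper": 0.0,"tx": 0.006,"ty": -0.045,"tz": 0.0,"spin": 0.0},{"gripper": 0.0,"tx": 0.006,"ty": -0.045,"tz": 0.0,"spin": 0.0},{"gripper": 0.0,"tx": 0.006,"ty": -0.045,"tz": 0.0,"spin": 0.0}])

```text
time_s: 19.9
tcp_pos: [0.4502, -0.0125, 0.1662]
orientation: [-0.014, 0.99, 0.138, -0.02]
ft_force: [0.1, 0.4, 0.2]
opening: 0.5
```

```bash
python3 go.py .4075 .299 .16
```

```text
t 19.9 tcp [ 0.4502 -0.0125  0.1662] open 0.5 F [0.1 0.4 0.2] tilt [-0.0425  0.0226 -0.9988]
tool delta [ 0.0445 -0.311   0.015 ] rows 7 each [ 0.0064 -0.0444  0.0021]
```

Request:
send_rows(plan=[{"gripper": 0.0,"tx": 0.006,"ty": -0.044,"tz": 0.0,"spin": 0.0},{"gripper": 0.0,"tx": 0.006,"ty": -0.044,"tz": 0.0,"spin": 0.0},{"gripper": 0.0,"tx": 0.006,"ty": -0.044,"tz": 0.0,"spin": 0.0},{"gripper": 0.0,"tx": 0.006,"ty": -0.044,"tz": 0.0,"spin": 0.0},{"gripper": 0.0,"tx": 0.006,"ty": -0.044,"tz": 0.0,"spin": 0.0},{"gripper": 0.0,"tx": 0.006,"ty": -0.044,"tz": 0.0,"spin": 0.0},{"gripper": 0.0,"tx": 0.004,"ty": -0.03,"tz": 0.0,"spin": 0.0},{"gripper": 0.0,"tx": 0.0,"ty": 0.0,"tz": 0.0,"spin": 0.0}])

```text
time_s: 20.7
tcp_pos: [0.3942, 0.2953, 0.1645]
orientation: [-0.014, 0.99, 0.14, -0.03]
ft_force: [0.2, 1.1, 0.9]
opening: 0.502
```

```bash
python3 go.py .4075 .299 .16
```

```text
t 20.7 tcp [0.3942 0.2953 0.1645] open 0.502 F [0.2 1.1 0.9] tilt [-0.0627  0.0193 -0.9978]
tool delta [0.014  0.0003 0.0037] rows 1 each [0.014  0.0003 0.0037]
```

Tilt has built up to about 3.7° from the fast traverses. Fast outward and downward moves tilt it back, so I'll do lid_widest next.

```bash
python3 go.py .61 .165 .165
```

```text
t 20.7 tcp [0.3942 0.2953 0.1645] open 0.502 F [0.2 1.1 0.9] tilt [-0.0627  0.0193 -0.9978]
tool delta [ 0.1708  0.1846 -0.0166] rows 6 each [ 0.0285  0.0308 -0.0028]
```

Request:
send_rows(plan=[{"gripper": 0.0,"tx": 0.0285,"ty": 0.031,"tz": -0.006,"spin": 0.0},{"gripper": 0.0,"tx": 0.0285,"ty": 0.031,"tz": -0.006,"spin": 0.0},{"gripper": 0.0,"tx": 0.0285,"ty": 0.031,"tz": -0.006,"spin": 0.0},{"gripper": 0.0,"tx": 0.0285,"ty": 0.031,"tz": -0.006,"spin": 0.0},{"gripper": 0.0,"tx": 0.0285,"ty": 0.031,"tz": -0.006,"spin": 0.0},{"gripper": 0.0,"tx": 0.0285,"ty": 0.031,"tz": -0.006,"spin": 0.0},{"gripper": 0.0,"tx": 0.0,"ty": 0.0,"tz": 0.0,"spin": 0.0},{"gripper": 0.0,"tx": 0.0,"ty": 0.0,"tz": 0.0,"spin": 0.0}])

```text
time_s: 21.5
tcp_pos: [0.6101, 0.1501, 0.1707]
orientation: [-0.011, 0.989, 0.141, -0.042]
ft_force: [-0.6, -0.1, -0.9]
opening: 0.504
```

```bash
python3 go.py .639 .159 .1
```

```text
t 21.5 tcp [0.6101 0.1501 0.1707] open 0.504 F [-0.6 -0.1 -0.9] tilt [-0.0859  0.0103 -0.9962]
tool delta [0.0358 0.0019 0.0681] rows 2 each [0.0179 0.001  0.034 ]
```

Request:
send_rows(plan=[{"gripper": 0.0,"tx": 0.01,"ty": 0.001,"tz": 0.045,"spin": 0.0},{"gripper": 0.0,"tx": 0.01,"ty": 0.0,"tz": 0.045,"spin": 0.0},{"gripper": 0.0,"tx": 0.0,"ty": 0.0,"tz": 0.0,"spin": 0.0},{"gripper": 0.0,"tx": 0.0,"ty": 0.0,"tz": 0.0,"spin": 0.0},{"gripper": 0.0,"tx": 0.0,"ty": 0.0,"tz": 0.0,"spin": 0.0}])

```text
time_s: 22.0
tcp_pos: [0.6167, 0.1549, 0.0779]
orientation: [-0.011, 0.989, 0.141, -0.044]
ft_force: [0.6, 0.3, 0.4]
opening: 0.5
```

```bash
python3 go.py .639 .159 .1
```

```text
t 22.0 tcp [0.6167 0.1549 0.0779] open 0.5 F [0.6 0.3 0.4] tilt [-0.091   0.0094 -0.9958]
tool delta [ 0.0206  0.0016 -0.024 ] rows 1 each [ 0.0206  0.0016 -0.024 ]
```

Request:
send_rows(plan=[{"gripper": 0.0,"tx": 0.0,"ty": 0.0,"tz": -0.045,"spin": 0.0}])

```text
time_s: 22.1
tcp_pos: [0.6158, 0.1541, 0.1195]
orientation: [-0.011, 0.989, 0.142, -0.05]
ft_force: [0.4, -0.3, 0.1]
opening: 0.497
```

```bash
cat > j.py <<'E'
from h import *
from scipy.spatial.transform import Rotation as Ro
s=status.get_obs();q=np.array(s['orientation']);M=Ro.from_quat(q[[1,2,3,0]]).as_matrix()
print(s['time_s'],np.round(s['tcp_pos'],4),'tilt',np.round(M[:2,2],4),'q',np.round(s['joint_positions'],4),'dq',np.round(s['dq'],3))
E
python3 j.py
```

```text
22.1 [0.6158 0.1541 0.1195] tilt [-0.1014  0.008 ] q [0.1242 0.5579 1.4524 0.0217 1.2312 1.4022] dq [-0.011 -0.528 -0.534 -0.009  0.973  0.008]
```

Request:
send_rows(plan=[{"gripper": 0.0,"tx": 0.0,"ty": 0.0,"tz": 0.0,"spin": 0.0}])

```text
time_s: 22.2
tcp_pos: [0.621, 0.155, 0.1273]
orientation: [-0.011, 0.989, 0.142, -0.043]
ft_force: [1.3, 1.1, 0.8]
opening: 0.496
```

```bash
python3 j.py
```

```text
22.2 [0.621  0.155  0.1273] tilt [-0.0886  0.0096] q [0.1245 0.5497 1.4445 0.0217 1.2343 1.4022] dq [ 0.005  0.058  0.108 -0.    -0.038 -0.001]
```

Request:
send_rows(plan=[{"gripper": 0.0,"tx": 0.0,"ty": 0.0,"tz": 0.0,"spin": 0.0}])

```text
time_s: 22.3
tcp_pos: [0.6211, 0.1552, 0.1296]
orientation: [-0.011, 0.989, 0.142, -0.042]
ft_force: [-0.1, 0.3, -0.5]
opening: 0.502
```

```bash
python3 j.py
```

```text
22.3 [0.6211 0.1552 0.1296] tilt [-0.0862  0.0098] q [0.1248 0.5464 1.4442 0.0217 1.2355 1.4022] dq [ 0.001 -0.066 -0.066  0.     0.019  0.001]
```

Request:
send_rows(plan=[{"gripper": 0.0,"tx": 0.0,"ty": 0.0,"tz": 0.0,"spin": 0.0}])

```text
time_s: 22.4
tcp_pos: [0.6221, 0.1555, 0.1316]
orientation: [-0.011, 0.989, 0.142, -0.04]
ft_force: [0.2, -0.7, -0.3]
opening: 0.502
```

```bash
python3 j.py; python3 -c "
from h import *
p=imaging.snapshot('side')"; python3 j.py;  python3 -c "
from h import *
p=imaging.snapshot('side');p=imaging.snapshot('side')"; python3 j.py
```

```text
22.4 [0.6221 0.1555 0.1316] tilt [-0.0827  0.0102] q [0.125  0.5437 1.4432 0.0217 1.2356 1.4021] dq [ 0.003 -0.014  0.014 -0.002  0.011 -0.   ]
22.45 [0.6217 0.1554 0.1311] tilt [-0.0836  0.0102] q [0.125  0.5441 1.4437 0.0217 1.2356 1.4021] dq [-0.002  0.018  0.011 -0.001 -0.003  0.001]
22.55 [0.6208 0.1552 0.1297] tilt [-0.0862  0.0098] q [0.1249 0.5458 1.4447 0.0217 1.2354 1.4021] dq [-0.     0.013  0.006  0.001  0.     0.001]
```

Tilt wanders by about 1° per move and can't be commanded. It only matters across the pads, so I'll spin the tool about 23° to put the tilt in the pad plane, where a round knob doesn't care.

Request:
send_rows(plan=[{"gripper": 0.0,"tx": 0.0,"ty": 0.0,"tz": 0.0,"spin": 8.0},{"gripper": 0.0,"tx": 0.0,"ty": 0.0,"tz": 0.0,"spin": 8.0},{"gripper": 0.0,"tx": 0.0,"ty": 0.0,"tz": 0.0,"spin": 7.0},{"gripper": 0.0,"tx": 0.0,"ty": 0.0,"tz": 0.0,"spin": 0.0}])

```text
time_s: 22.95
tcp_pos: [0.6185, 0.1549, 0.127]
orientation: [-0.002, 0.997, -0.065, -0.046]
ft_force: [-0.9, -0.1, 0.4]
opening: 0.504
```

```bash
python3 lid.py widest; cat >> go.py <<'E'
print('tilt in tool x,y',np.round(-(M.T@[0,0,1])[:2],4), 'toolx',np.round(M[:2,0],3),'j6',round(s['joint_positions'][5],2))
E
python3 go.py .639 .159 .021
```

```text
lid (array([0.64080184, 0.16051723]), np.float64(39.12636250627087))
t 23.0 tcp [0.6183 0.1549 0.1269] open 0.499 F [ 0.7 -0.6  0. ] tilt [-0.0919  0.0091 -0.9957]
tool delta [ 0.0297 -0.0069  0.1036] rows 3 each [ 0.0099 -0.0023  0.0345]
tilt in tool x,y [ 0.0923 -0.0026] toolx [ 0.988 -0.126] j6 1.81
```

Request:
send_rows(plan=[{"gripper": 0.0,"tx": 0.01,"ty": -0.004,"tz": 0.006,"spin": 0.0},{"gripper": 0.0,"tx": 0.01,"ty": -0.004,"tz": 0.012,"spin": 0.0},{"gripper": 0.0,"tx": 0.006,"ty": 0.0,"tz": 0.014,"spin": 0.0},{"gripper": 0.0,"tx": 0.002,"ty": 0.0,"tz": 0.014,"spin": 0.0},{"gripper": 0.0,"tx": 0.0015,"ty": 0.0,"tz": 0.014,"spin": 0.0},{"gripper": 0.0,"tx": 0.0,"ty": 0.0,"tz": 0.006,"spin": 0.0},{"gripper": 0.0,"tx": 0.0,"ty": 0.0,"tz": 0.0,"spin": 0.0}])

```text
time_s: 23.7
tcp_pos: [0.643, 0.16, 0.0488]
orientation: [-0.001, 0.997, -0.059, -0.049]
ft_force: [-0.7, -0.6, 0.2]
opening: 0.496
```

```bash
python3 go.py .6395 .16 .021
```

```text
t 23.7 tcp [0.643  0.16   0.0488] open 0.496 F [-0.7 -0.6  0.2] tilt [-0.0968  0.0084 -0.9953]
tool delta [-0.0007  0.0003  0.028 ] rows 1 each [-0.0007  0.0003  0.028 ]
tilt in tool x,y [ 0.0971 -0.0031] toolx [ 0.988 -0.118] j6 1.81
```

Request:
send_rows(plan=[{"gripper": 0.0,"tx": 0.0,"ty": 0.0,"tz": 0.01,"spin": 0.0},{"gripper": 0.0,"tx": 0.0,"ty": 0.0,"tz": 0.01,"spin": 0.0},{"gripper": 0.0,"tx": 0.0,"ty": 0.0,"tz": 0.006,"spin": 0.0},{"gripper": 0.0,"tx": 0.0,"ty": 0.0,"tz": 0.0,"spin": 0.0}])

```text
time_s: 24.1
tcp_pos: [0.6401, 0.1602, 0.0214]
orientation: [-0.001, 0.997, -0.059, -0.048]
ft_force: [0.1, -0.3, -0.6]
opening: 0.496
```

```bash
python3 go.py .6395 .16 .021
```

```text
t 24.1 tcp [0.6401 0.1602 0.0214] open 0.496 F [ 0.1 -0.3 -0.6] tilt [-0.0962  0.0085 -0.9953]
tool delta [-0.0005  0.0003  0.0005] rows 1 each [-0.0005  0.0003  0.0005]
tilt in tool x,y [ 0.0965 -0.0029] toolx [ 0.988 -0.118] j6 1.81
```

Request:
send_rows(plan=[{"gripper": -0.7,"tx": 0.0,"ty": 0.0,"tz": 0.0,"spin": 0.0},{"gripper": -1.0,"tx": 0.0,"ty": 0.0,"tz": 0.0,"spin": 0.0},{"gripper": -1.0,"tx": 0.0,"ty": 0.0,"tz": 0.0,"spin": 0.0},{"gripper": -1.0,"tx": 0.0,"ty": 0.0,"tz": 0.0,"spin": 0.0}])

```text
time_s: 24.5
tcp_pos: [0.641, 0.1604, 0.0225]
orientation: [-0.002, 0.997, -0.059, -0.047]
ft_force: [-0.5, -0.6, -0.6]
opening: 0.241
```

```bash
python3 go.py .6395 .16 .12
```

```text
t 24.5 tcp [0.641  0.1604 0.0225] open 0.241 F [-0.5 -0.6 -0.6] tilt [-0.0943  0.0087 -0.9955]
tool delta [-0.0106  0.0008 -0.0969] rows 2 each [-0.0053  0.0004 -0.0485]
tilt in tool x,y [ 0.0946 -0.0024] toolx [ 0.989 -0.117] j6 1.81
```

Request:
send_rows(plan=[{"gripper": -1.0,"tx": 0.001,"ty": 0.0,"tz": -0.01,"spin": 0.0},{"gripper": -1.0,"tx": 0.003,"ty": 0.0,"tz": -0.025,"spin": 0.0},{"gripper": -1.0,"tx": 0.003,"ty": 0.0,"tz": -0.025,"spin": 0.0},{"gripper": -1.0,"tx": 0.003,"ty": 0.0,"tz": -0.025,"spin": 0.0},{"gripper": -1.0,"tx": 0.001,"ty": 0.0,"tz": -0.01,"spin": 0.0},{"gripper": -1.0,"tx": 0.0,"ty": 0.0,"tz": 0.0,"spin": 0.0}])

```text
time_s: 25.1
tcp_pos: [0.6618, 0.1582, 0.122]
orientation: [-0.002, 0.997, -0.059, -0.047]
ft_force: [-1.4, -0.3, -1.2]
opening: 0.238
```

```bash
python3 go.py .5545 .3816 .12
```

```text
t 25.1 tcp [0.6618 0.1582 0.122 ] open 0.238 F [-1.4 -0.3 -1.2] tilt [-0.0938  0.0088 -0.9955]
tool delta [-0.1321 -0.2093  0.014 ] rows 5 each [-0.0264 -0.0419  0.0028]
tilt in tool x,y [ 0.0942 -0.0024] toolx [ 0.989 -0.117] j6 1.8
```

Request:
send_rows(plan=[{"gripper": -1.0,"tx": -0.015,"ty": -0.025,"tz": 0.001,"spin": 0.0},{"gripper": -1.0,"tx": -0.016,"ty": -0.026,"tz": 0.001,"spin": 0.0},{"gripper": -1.0,"tx": -0.016,"ty": -0.026,"tz": 0.001,"spin": 0.0},{"gripper": -1.0,"tx": -0.016,"ty": -0.026,"tz": 0.001,"spin": 0.0},{"gripper": -1.0,"tx": -0.016,"ty": -0.026,"tz": 0.001,"spin": 0.0},{"gripper": -1.0,"tx": -0.016,"ty": -0.026,"tz": 0.001,"spin": 0.0},{"gripper": -1.0,"tx": -0.016,"ty": -0.026,"tz": 0.001,"spin": 0.0},{"gripper": -1.0,"tx": -0.01,"ty": -0.015,"tz": 0.001,"spin": 0.0}])

```text
time_s: 25.9
tcp_pos: [0.5574, 0.3692, 0.1167]
orientation: [0.001, 0.997, -0.062, -0.052]
ft_force: [-0.2, -0.5, -0.7]
opening: 0.242
```

```bash
python3 go.py .5545 .3816 .1
```

```text
t 25.9 tcp [0.5574 0.3692 0.1167] open 0.242 F [-0.2 -0.5 -0.7] tilt [-0.1036  0.0042 -0.9946]
tool delta [-0.0026 -0.0121  0.017 ] rows 1 each [-0.0026 -0.0121  0.017 ]
tilt in tool x,y [ 0.1033 -0.0087] toolx [ 0.987 -0.124] j6 2.13
```

Request:
send_rows(plan=[{"gripper": -1.0,"tx": -0.001,"ty": -0.006,"tz": 0.006,"spin": 0.0},{"gripper": -1.0,"tx": 0.0,"ty": -0.006,"tz": 0.006,"spin": 0.0},{"gripper": -1.0,"tx": 0.0,"ty": 0.0,"tz": 0.004,"spin": 0.0},{"gripper": -1.0,"tx": 0.0,"ty": 0.0,"tz": 0.0,"spin": 0.0}])

```text
time_s: 26.3
tcp_pos: [0.5546, 0.3812, 0.0968]
orientation: [0.003, 0.997, -0.061, -0.053]
ft_force: [0.6, 0.7, -0.2]
opening: 0.239
```

```bash
sed -i 's/dz=.0056/dz=float(sys.argv[3])/' chk.py; python3 chk.py widest c5 .0075; python3 go.py .5545 .3816 .064
```

```text
lid [0.5534 0.3811] 23.6 rel [-0.0012 -0.0001]
t 26.45 tcp [0.5552 0.3815 0.098 ] open 0.245 F [ 0.2 -0.1 -0.2] tilt [-0.1053  0.0022 -0.9944]
tool delta [ 0.0028 -0.0004  0.0338] rows 1 each [ 0.0028 -0.0004  0.0338]
tilt in tool x,y [ 0.1047 -0.0107] toolx [ 0.987 -0.122] j6 2.14
```

View pics/c5.png

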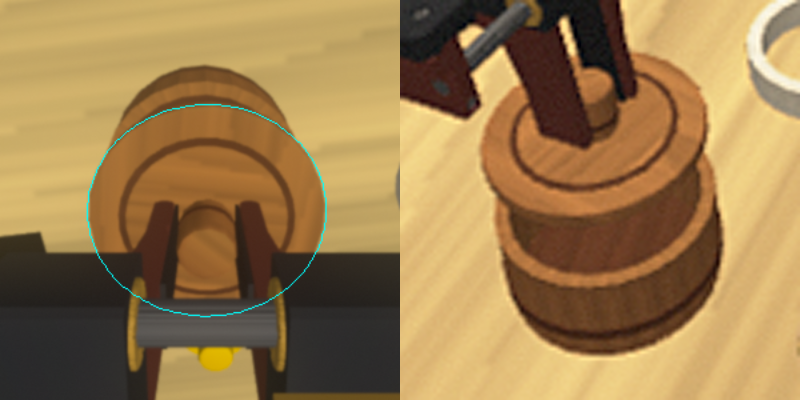

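Request:
send_rows(plan=[{"gripper": -1.0,"tx": 0.001,"ty": 0.0,"tz": 0.007,"spin": 0.0},{"gripper": -1.0,"tx": 0.001,"ty": 0.0,"tz": 0.007,"spin": 0.0},{"gripper": -1.0,"tx": 0.001,"ty": 0.0,"tz": 0.006,"spin": 0.0},{"gripper": -1.0,"tx": 0.001,"ty": 0.0,"tz": 0.004,"spin": 0.0},{"gripper": -1.0,"tx": 0.0,"ty": 0.0,"tz": 0.0,"spin": 0.0}])

```text
time_s: 26.95
tcp_pos: [0.5581, 0.3795, 0.0721]
orientation: [0.002, 0.997, -0.062, -0.052]
ft_force: [0.3, 0.9, -1.3]
opening: 0.243
```

```bash
python3 chk.py widest c6 .0075; python3 go.py .5557 .3816 .064
```

```text
lid [0.5573 0.3795] 26.1 rel [-0.0008 -0.0001]
t 27.1 tcp [0.5585 0.3799 0.0731] open 0.246 F [ 0.3  0.1 -1.2] tilt [-0.1029  0.0034 -0.9947]
tool delta [-0.0021 -0.0014  0.0093] rows 1 each [-0.0021 -0.0014  0.0093]
tilt in tool x,y [ 0.1025 -0.0095] toolx [ 0.987 -0.124] j6 2.14
```

View pics/c6.png

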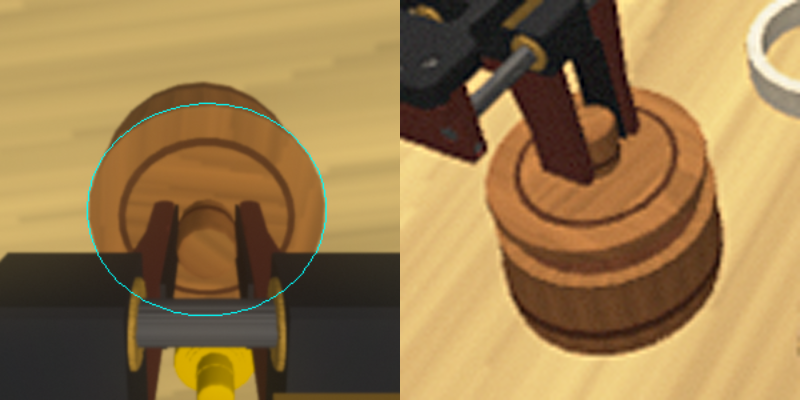

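Request:
send_rows(plan=[{"gripper": -1.0,"tx": -0.0025,"ty": -0.0015,"tz": 0.002,"spin": 0.0},{"gripper": -1.0,"tx": 0.0,"ty": 0.0,"tz": 0.003,"spin": 0.0},{"gripper": -1.0,"tx": 0.0,"ty": 0.0,"tz": 0.003,"spin": 0.0},{"gripper": -1.0,"tx": 0.0,"ty": 0.0,"tz": 0.0,"spin": 0.0}])

```text
time_s: 27.5
tcp_pos: [0.5554, 0.3825, 0.0656]
orientation: [0.001, 0.997, -0.062, -0.051]
ft_force: [-0.6, -0.1, 0.6]
opening: 0.245
```

```bash
python3 go.py .5557 .3816 .064
```

```text
t 27.5 tcp [0.5554 0.3825 0.0656] open 0.245 F [-0.6 -0.1  0.6] tilt [-0.1016  0.0041 -0.9948]
tool delta [0.0006 0.0009 0.0015] rows 1 each [0.0006 0.0009 0.0015]
tilt in tool x,y [ 0.1013 -0.0085] toolx [ 0.987 -0.124] j6 2.14
```

Request:
send_rows(plan=[{"gripper": -1.0,"tx": 0.0005,"ty": 0.0,"tz": 0.0015,"spin": 0.0},{"gripper": -0.4,"tx": 0.0,"ty": 0.0,"tz": 0.0,"spin": 0.0},{"gripper": -0.1,"tx": 0.0,"ty": 0.0,"tz": 0.0,"spin": 0.0},{"gripper": 0.0,"tx": 0.0,"ty": 0.0,"tz": 0.0,"spin": 0.0},{"gripper": 0.0,"tx": 0.0,"ty": 0.0,"tz": -0.02,"spin": 0.0},{"gripper": 0.0,"tx": 0.0,"ty": 0.0,"tz": -0.03,"spin": 0.0},{"gripper": 0.0,"tx": 0.0,"ty": 0.0,"tz": -0.03,"spin": 0.0},{"gripper": 0.0,"tx": 0.0,"ty": 0.0,"tz": 0.0,"spin": 0.0}])

```text
time_s: 28.3
tcp_pos: [0.5638, 0.3819, 0.1453]
orientation: [0.002, 0.997, -0.062, -0.052]
ft_force: [1.4, 0.8, -0.1]
opening: 0.499
```

```bash
python3 seat.py widest s5 .5545 .3816; python3 go.py .4075 .299 .13
```

```text
wrist [0.5551 0.3824] 34.0
side [0.5558 0.3823] 35.8
top [0.556  0.3818] 16.6
t 28.45 tcp [0.5603 0.3802 0.1403] open 0.505 F [-0.5  0.2 -0.8] tilt [-1.111e-01 -7.000e-04 -9.938e-01]
tool delta [-0.1395  0.0993  0.0273] rows 4 each [-0.0349  0.0248  0.0068]
tilt in tool x,y [ 0.1101 -0.0145] toolx [ 0.986 -0.124] j6 2.15
```

View pics/s5.png

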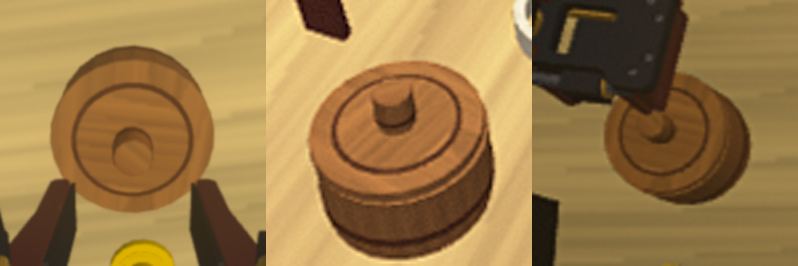

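Request:
send_rows(plan=[{"gripper": 0.0,"tx": -0.018,"ty": 0.013,"tz": 0.002,"spin": 0.0},{"gripper": 0.0,"tx": -0.02,"ty": 0.015,"tz": 0.002,"spin": 0.0},{"gripper": 0.0,"tx": -0.02,"ty": 0.015,"tz": 0.002,"spin": 0.0},{"gripper": 0.0,"tx": -0.02,"ty": 0.015,"tz": 0.002,"spin": 0.0},{"gripper": 0.0,"tx": -0.02,"ty": 0.015,"tz": 0.002,"spin": 0.0},{"gripper": 0.0,"tx": -0.02,"ty": 0.013,"tz": 0.002,"spin": 0.0},{"gripper": 0.0,"tx": -0.01,"ty": 0.007,"tz": 0.0,"spin": 0.0},{"gripper": 0.0,"tx": 0.0,"ty": 0.0,"tz": 0.0,"spin": 0.0}])

```text
time_s: 29.25
tcp_pos: [0.406, 0.2963, 0.1314]
orientation: [0.01, 0.996, -0.062, -0.066]
ft_force: [0.1, 0.2, -0.3]
opening: 0.498
```

```bash
python3 lid.py small; python3 go.py .4075 .299 .021
```

```text
lid (array([0.40828635, 0.30026295]), np.float64(39.801873155906705))
t 29.3 tcp [0.4068 0.2967 0.1314] open 0.499 F [-0.3 -0.4  0.6] tilt [-0.1318 -0.011  -0.9912]
tool delta [ 0.0146 -0.0054  0.1093] rows 3 each [ 0.0049 -0.0018  0.0364]
tilt in tool x,y [ 0.1294 -0.0273] toolx [ 0.984 -0.125] j6 2.13
```

Request:
send_rows(plan=[{"gripper": 0.0,"tx": 0.001,"ty": -0.003,"tz": 0.0,"spin": -6.0},{"gripper": 0.0,"tx": 0.0,"ty": 0.0,"tz": 0.0,"spin": -6.0},{"gripper": 0.0,"tx": 0.0,"ty": 0.0,"tz": 0.0,"spin": 0.0}])

```text
time_s: 29.6
tcp_pos: [0.4097, 0.3004, 0.1292]
orientation: [0.003, 0.997, 0.045, -0.067]
ft_force: [0.6, -0.4, -0.7]
opening: 0.497
```

```bash
python3 go.py .4068 .2998 .06
```

```text
t 29.6 tcp [0.4097 0.3004 0.1292] open 0.497 F [ 0.6 -0.4 -0.7] tilt [-0.1325 -0.0113 -0.9911]
tool delta [0.0063 0.0004 0.069 ] rows 2 each [0.0031 0.0002 0.0345]
tilt in tool x,y [0.133  0.0007] toolx [0.987 0.09 ] j6 1.91
```

Request:
send_rows(plan=[{"gripper": 0.0,"tx": 0.0015,"ty": 0.0,"tz": 0.014,"spin": 0.0},{"gripper": 0.0,"tx": 0.0015,"ty": 0.0,"tz": 0.014,"spin": 0.0},{"gripper": 0.0,"tx": 0.001,"ty": 0.0,"tz": 0.014,"spin": 0.0},{"gripper": 0.0,"tx": 0.001,"ty": 0.0,"tz": 0.014,"spin": 0.0},{"gripper": 0.0,"tx": 0.001,"ty": 0.0,"tz": 0.008,"spin": 0.0},{"gripper": 0.0,"tx": 0.0,"ty": 0.0,"tz": 0.0,"spin": 0.0}])

```text
time_s: 30.2
tcp_pos: [0.4119, 0.3025, 0.0607]
orientation: [0.003, 0.997, 0.037, -0.065]
ft_force: [0.1, 0.0, 0.2]
opening: 0.497
```

```bash
python3 go.py .4068 .2998 .021
```

```text
t 30.2 tcp [0.4119 0.3025 0.0607] open 0.497 F [0.1 0.  0.2] tilt [-0.13   -0.01   -0.9915]
tool delta [-0.0001  0.0023  0.04  ] rows 1 each [-0.0001  0.0023  0.04  ]
tilt in tool x,y [ 0.1304 -0.0004] toolx [0.989 0.073] j6 1.92
```

Request:
send_rows(plan=[{"gripper": 0.0,"tx": 0.0,"ty": 0.002,"tz": 0.01,"spin": 0.0},{"gripper": 0.0,"tx": 0.0,"ty": 0.0,"tz": 0.012,"spin": 0.0},{"gripper": 0.0,"tx": 0.0,"ty": 0.0,"tz": 0.01,"spin": 0.0},{"gripper": 0.0,"tx": 0.0,"ty": 0.0,"tz": 0.004,"spin": 0.0},{"gripper": 0.0,"tx": 0.0,"ty": 0.0,"tz": 0.0,"spin": 0.0}])

```text
time_s: 30.7
tcp_pos: [0.4083, 0.3004, 0.0225]
orientation: [0.002, 0.997, 0.036, -0.065]
ft_force: [0.3, 0.2, 0.0]
opening: 0.499
```

```bash
python3 go.py .4068 .2998 .021
```

```text
t 30.7 tcp [0.4083 0.3004 0.0225] open 0.499 F [0.3 0.2 0. ] tilt [-0.1285 -0.0093 -0.9917]
tool delta [-0.0013  0.0005  0.0017] rows 1 each [-0.0013  0.0005  0.0017]
tilt in tool x,y [ 1.289e-01 -1.000e-04] toolx [0.989 0.071] j6 1.92
```

Request:
send_rows(plan=[{"gripper": 0.0,"tx": -0.001,"ty": 0.0,"tz": 0.001,"spin": 0.0},{"gripper": -0.7,"tx": 0.0,"ty": 0.0,"tz": 0.0,"spin": 0.0},{"gripper": -1.0,"tx": 0.0,"ty": 0.0,"tz": 0.0,"spin": 0.0},{"gripper": -1.0,"tx": 0.0,"ty": 0.0,"tz": 0.0,"spin": 0.0},{"gripper": -1.0,"tx": 0.0,"ty": 0.0,"tz": 0.0,"spin": 0.0}])

```text
time_s: 31.2
tcp_pos: [0.4078, 0.3008, 0.0225]
orientation: [0.002, 0.997, 0.036, -0.064]
ft_force: [-0.2, -0.2, -0.0]
opening: 0.241
```

```bash
python3 go.py .4075 .2998 .16
```

```text
t 31.2 tcp [0.4078 0.3008 0.0225] open 0.241 F [-0.2 -0.2 -0. ] tilt [-0.1269 -0.0085 -0.9919]
tool delta [-0.0178  0.0009 -0.1364] rows 3 each [-0.0059  0.0003 -0.0455]
tilt in tool x,y [0.1272 0.0006] toolx [0.989 0.071] j6 1.92
```

Request:
send_rows(plan=[{"gripper": -1.0,"tx": -0.001,"ty": 0.0,"tz": -0.01,"spin": 0.0},{"gripper": -1.0,"tx": -0.003,"ty": 0.0,"tz": -0.025,"spin": 0.0},{"gripper": -1.0,"tx": -0.003,"ty": 0.0,"tz": -0.025,"spin": 0.0},{"gripper": -1.0,"tx": -0.003,"ty": 0.0,"tz": -0.025,"spin": 0.0},{"gripper": -1.0,"tx": -0.003,"ty": 0.0,"tz": -0.025,"spin": 0.0},{"gripper": -1.0,"tx": 0.0,"ty": 0.0,"tz": -0.01,"spin": 0.0},{"gripper": -1.0,"tx": 0.0,"ty": 0.0,"tz": 0.0,"spin": 0.0}])

```text
time_s: 31.9
tcp_pos: [0.41, 0.3006, 0.1508]
orientation: [0.002, 0.997, 0.036, -0.063]
ft_force: [-0.3, 0.5, -1.0]
opening: 0.243
```

```bash
python3 go.py .468 -.122 .15
```

```text
t 31.9 tcp [0.41   0.3006 0.1508] open 0.243 F [-0.3  0.5 -1. ] tilt [-0.1264 -0.0085 -0.9919]
tool delta [ 0.0274  0.4257 -0.003 ] rows 9 each [ 0.003   0.0473 -0.0003]
tilt in tool x,y [0.1267 0.0006] toolx [0.989 0.071] j6 1.94
```

Gripped, with opening 0.241. Carrying slowly at about 23 mm per row.

Request:
send_rows(plan=[{"gripper": -1.0,"tx": 0.001,"ty": 0.02,"tz": 0.0,"spin": 0.0},{"gripper": -1.0,"tx": 0.0015,"ty": 0.025,"tz": 0.0,"spin": 0.0},{"gripper": -1.0,"tx": 0.0015,"ty": 0.025,"tz": 0.0,"spin": 0.0},{"gripper": -1.0,"tx": 0.0015,"ty": 0.025,"tz": 0.0,"spin": 0.0},{"gripper": -1.0,"tx": 0.0015,"ty": 0.025,"tz": 0.0,"spin": 0.0},{"gripper": -1.0,"tx": 0.0015,"ty": 0.025,"tz": 0.0,"spin": 0.0},{"gripper": -1.0,"tx": 0.0015,"ty": 0.025,"tz": 0.0,"spin": 0.0},{"gripper": -1.0,"tx": 0.0015,"ty": 0.025,"tz": 0.0,"spin": 0.0}])

```text
time_s: 32.7
tcp_pos: [0.4315, 0.102, 0.142]
orientation: [0.002, 0.997, 0.038, -0.068]
ft_force: [-0.1, -0.1, -1.2]
opening: 0.243
```

```bash
python3 go.py .468 -.122 .15
```

```text
t 32.7 tcp [0.4315 0.102  0.142 ] open 0.243 F [-0.1 -0.1 -1.2] tilt [-0.1358 -0.0097 -0.9907]
tool delta [ 0.0178  0.2261 -0.0107] rows 5 each [ 0.0036  0.0452 -0.0021]
tilt in tool x,y [0.1362 0.0008] toolx [0.988 0.076] j6 1.57
```

Request:
send_rows(plan=[{"gripper": -1.0,"tx": 0.002,"ty": 0.027,"tz": -0.001,"spin": 0.0},{"gripper": -1.0,"tx": 0.002,"ty": 0.028,"tz": -0.001,"spin": 0.0},{"gripper": -1.0,"tx": 0.002,"ty": 0.028,"tz": -0.001,"spin": 0.0},{"gripper": -1.0,"tx": 0.002,"ty": 0.028,"tz": -0.001,"spin": 0.0},{"gripper": -1.0,"tx": 0.002,"ty": 0.028,"tz": -0.001,"spin": 0.0},{"gripper": -1.0,"tx": 0.002,"ty": 0.028,"tz": -0.001,"spin": 0.0},{"gripper": -1.0,"tx": 0.002,"ty": 0.028,"tz": -0.001,"spin": 0.0},{"gripper": -1.0,"tx": 0.002,"ty": 0.02,"tz": -0.001,"spin": 0.0}])

```text
time_s: 33.5
tcp_pos: [0.4588, -0.1196, 0.1382]
orientation: [0.0, 0.996, 0.038, -0.076]
ft_force: [0.5, 0.3, -0.1]
opening: 0.241
```

```bash
python3 go.py .468 -.122 .11
```

```text
t 33.5 tcp [ 0.4588 -0.1196  0.1382] open 0.241 F [ 0.5  0.3 -0.1] tilt [-0.151  -0.0064 -0.9885]
tool delta [0.0131 0.0033 0.0265] rows 1 each [0.0131 0.0033 0.0265]
tilt in tool x,y [0.151  0.0052] toolx [0.986 0.076] j6 1.17
```

Request:
send_rows(plan=[{"gripper": -1.0,"tx": 0.006,"ty": 0.001,"tz": 0.006,"spin": 0.0},{"gripper": -1.0,"tx": 0.005,"ty": 0.0,"tz": 0.01,"spin": 0.0},{"gripper": -1.0,"tx": 0.003,"ty": 0.0,"tz": 0.01,"spin": 0.0},{"gripper": -1.0,"tx": 0.001,"ty": 0.0,"tz": 0.006,"spin": 0.0},{"gripper": -1.0,"tx": 0.0,"ty": 0.0,"tz": 0.0,"spin": 0.0}])

```text
time_s: 34.0
tcp_pos: [0.467, -0.1184, 0.0978]
orientation: [-0.001, 0.996, 0.038, -0.079]
ft_force: [-0.7, 0.0, -1.2]
opening: 0.241
```

```bash
python3 chk.py small c8 .0075; python3 go.py .468 -.122 .0765
```

```text
lid [ 0.4664 -0.1191] 24.0 rel [-0.0006 -0.0007]
t 34.15 tcp [ 0.468  -0.1191  0.0992] open 0.242 F [ 0.2 -0.4 -0.7] tilt [-0.1546 -0.0041 -0.988 ]
tool delta [0.0033 0.003  0.0224] rows 1 each [0.0033 0.003  0.0224]
tilt in tool x,y [0.1545 0.0075] toolx [0.985 0.075] j6 1.18
```

View pics/c8.png

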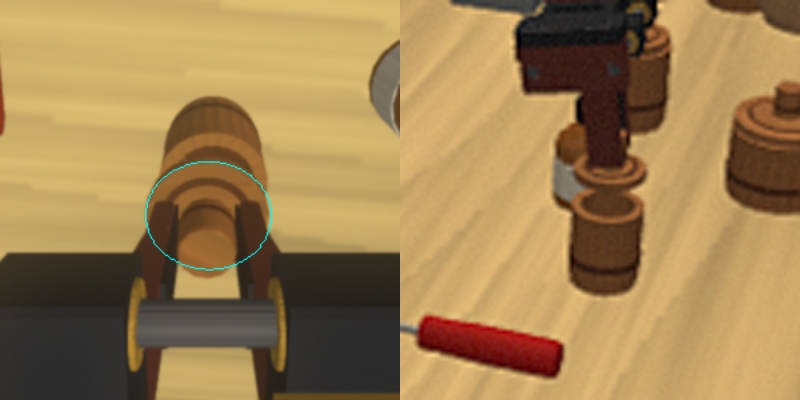

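Request:
send_rows(plan=[{"gripper": -1.0,"tx": 0.0005,"ty": 0.0025,"tz": 0.0,"spin": 0.0},{"gripper": -1.0,"tx": 0.001,"ty": 0.0,"tz": 0.006,"spin": 0.0},{"gripper": -1.0,"tx": 0.0005,"ty": 0.0,"tz": 0.004,"spin": 0.0},{"gripper": -1.0,"tx": 0.0,"ty": 0.0,"tz": 0.0,"spin": 0.0}])

```text
time_s: 34.55
tcp_pos: [0.4697, -0.1217, 0.0895]
orientation: [-0.0, 0.996, 0.038, -0.076]
ft_force: [0.0, 0.9, -0.0]
opening: 0.245
```

```bash
python3 chk.py small c9 .0075; python3 go.py .4686 -.1215 .0765
```

```text
lid [ 0.4718 -0.1216] 25.6 rel [0.0021 0.0001]
t 34.7 tcp [ 0.4699 -0.1218  0.0899] open 0.241 F [ 0.4  0.6 -0.4] tilt [-0.1512 -0.0056 -0.9885]
tool delta [ 0.0007 -0.0004  0.0135] rows 1 each [ 0.0007 -0.0004  0.0135]
tilt in tool x,y [0.1512 0.0059] toolx [0.986 0.075] j6 1.18
```

View pics/c9.png

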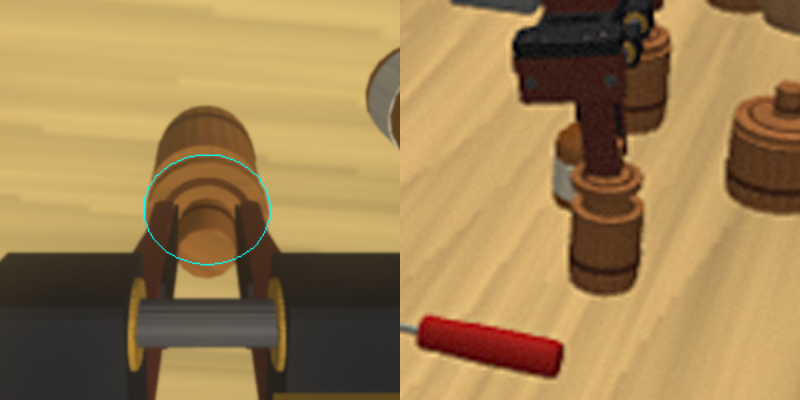

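Request:
send_rows(plan=[{"gripper": -1.0,"tx": 0.0,"ty": 0.0,"tz": 0.004,"spin": 0.0},{"gripper": -1.0,"tx": 0.0003,"ty": 0.0,"tz": 0.003,"spin": 0.0},{"gripper": -1.0,"tx": 0.0003,"ty": 0.0,"tz": 0.003,"spin": 0.0},{"gripper": -1.0,"tx": 0.0,"ty": 0.0,"tz": 0.0,"spin": 0.0}])

```text
time_s: 35.1
tcp_pos: [0.4691, -0.1219, 0.0793]
orientation: [0.0, 0.996, 0.038, -0.076]
ft_force: [0.2, 0.2, -0.6]
opening: 0.242
```

```bash
python3 chk.py small c10 .0075; python3 go.py .4686 -.1215 .0765
```

```text
lid [ 0.4678 -0.1221] 23.6 rel [-0.0013 -0.0002]
t 35.25 tcp [ 0.4694 -0.1221  0.0797] open 0.243 F [ 1.1 -0.9 -0.6] tilt [-0.15   -0.006  -0.9887]
tool delta [-0.0003 -0.0006  0.0033] rows 1 each [-0.0003 -0.0006  0.0033]
tilt in tool x,y [0.1501 0.0053] toolx [0.986 0.075] j6 1.18
```

View pics/c10.png

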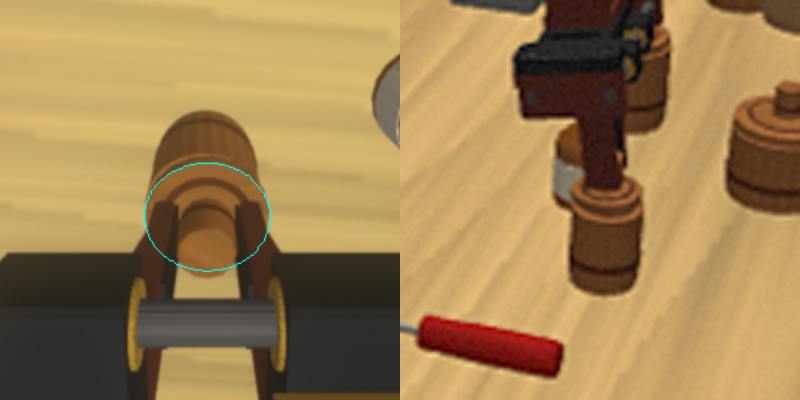

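The plug has entered and there is no contact force. Lowering the rest and releasing.

Request:
send_rows(plan=[{"gripper": -1.0,"tx": 0.0,"ty": 0.0,"tz": 0.002,"spin": 0.0},{"gripper": -1.0,"tx": 0.0,"ty": 0.0,"tz": 0.001,"spin": 0.0},{"gripper": -1.0,"tx": 0.0,"ty": 0.0,"tz": 0.0,"spin": 0.0}])

```text
time_s: 35.55
tcp_pos: [0.4692, -0.1222, 0.0767]
orientation: [0.0, 0.996, 0.038, -0.075]
ft_force: [-0.7, -0.4, -0.8]
opening: 0.246
```

```bash
python3 go.py .4686 -.1215 .0755
```

```text
t 35.55 tcp [ 0.4692 -0.1222  0.0767] open 0.246 F [-0.7 -0.4 -0.8] tilt [-0.1496 -0.0062 -0.9887]
tool delta [-0.0004 -0.0007  0.0013] rows 1 each [-0.0004 -0.0007  0.0013]
tilt in tool x,y [0.1496 0.0051] toolx [0.986 0.075] j6 1.18
```

Request:
send_rows(plan=[{"gripper": -1.0,"tx": 0.0,"ty": 0.0,"tz": 0.001,"spin": 0.0},{"gripper": -0.4,"tx": 0.0,"ty": 0.0,"tz": 0.0,"spin": 0.0},{"gripper": -0.1,"tx": 0.0,"ty": 0.0,"tz": 0.0,"spin": 0.0},{"gripper": 0.0,"tx": 0.0,"ty": 0.0,"tz": 0.0,"spin": 0.0},{"gripper": 0.0,"tx": 0.0,"ty": 0.0,"tz": -0.02,"spin": 0.0},{"gripper": 0.0,"tx": 0.0,"ty": 0.0,"tz": -0.035,"spin": 0.0},{"gripper": 0.0,"tx": 0.0,"ty": 0.0,"tz": -0.035,"spin": 0.0},{"gripper": 0.0,"tx": 0.0,"ty": 0.0,"tz": -0.02,"spin": 0.0}])

```text
time_s: 36.35
tcp_pos: [0.4829, -0.1205, 0.1852]
orientation: [-0.001, 0.996, 0.038, -0.079]
ft_force: [-0.7, -0.2, -0.8]
opening: 0.497
```

```bash
python3 seat.py small s6 .468 -.122; python3 go.py .468 .06 .22
```

```text
wrist [ 0.4691 -0.122 ] 33.3
side [ 0.4694 -0.1219] 18.2
top [ 0.471  -0.1283] 4.1
t 36.5 tcp [ 0.4828 -0.1205  0.1838] open 0.502 F [-0.3  1.  -0.6] tilt [-0.1569 -0.0034 -0.9876]
tool delta [-0.0067 -0.1814 -0.0341] rows 4 each [-0.0017 -0.0454 -0.0085]
tilt in tool x,y [0.1567 0.0084] toolx [0.985 0.075] j6 1.17
```

View pics/s6.png

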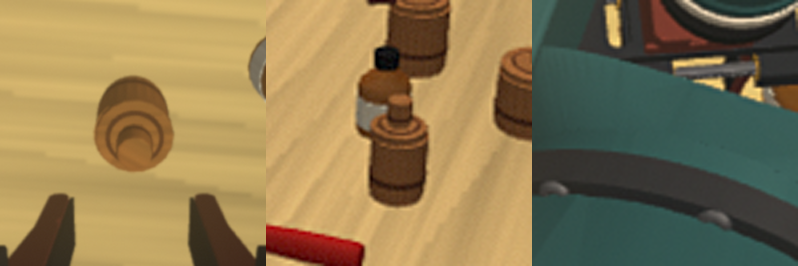

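The small lid is seated. I'll move the arm aside and do a final check of all four.

Request:
send_rows(plan=[{"gripper": 0.0,"tx": 0.0,"ty": -0.03,"tz": -0.015,"spin": 0.0},{"gripper": 0.0,"tx": 0.0,"ty": -0.035,"tz": -0.015,"spin": 0.0},{"gripper": 0.0,"tx": 0.0,"ty": -0.035,"tz": -0.01,"spin": 0.0},{"gripper": 0.0,"tx": 0.0,"ty": -0.035,"tz": -0.01,"spin": 0.0},{"gripper": 0.0,"tx": 0.0,"ty": -0.035,"tz": 0.0,"spin": 0.0},{"gripper": 0.0,"tx": 0.0,"ty": -0.015,"tz": 0.0,"spin": 0.0},{"gripper": 0.0,"tx": 0.0,"ty": 0.0,"tz": 0.0,"spin": 0.0},{"gripper": 0.0,"tx": 0.0,"ty": 0.0,"tz": 0.0,"spin": 0.0}])

```text
time_s: 37.3
tcp_pos: [0.4687, 0.0699, 0.2243]
orientation: [-0.002, 0.995, 0.036, -0.089]
ft_force: [-0.8, -0.6, 0.7]
opening: 0.499
```

```bash
python3 - <<'E'
from fit import *
for n in('top','side'):
    p=imaging.snapshot(n);save(p,'fin_'+n)
    for k in R:
        x,s=fit(p,box0[k],[(H[k]+.008,R[k],1)],.008);print(n,k,np.round(x,4),round(s,1))
    for d in finder.pinpoint(p,'polish'): print('polish',np.round(w(p,d['xyz']),3),round(d['confidence'],2))
    if n=='side':
        cv2.imwrite('pics/fin_zoom.png',cv2.resize(p['pixels'][130:240,320:460,::-1],None,fx=5,fy=5,interpolation=2))
E
```

```text
top small [ 0.4672 -0.1216] 30.0
top medium [ 0.5142 -0.3822] 26.5
top large [ 0.3719 -0.2933] 23.9
top widest [0.5593 0.3788] 0.7
polish [ 0.505 -0.23  -0.003] 0.66
side small [ 0.4694 -0.122 ] 18.3
side medium [ 0.516  -0.3816] 18.2
side large [ 0.3724 -0.2964] 18.4
side widest [0.5558 0.3823] 34.5
polish [ 0.507 -0.23   0.001] 0.74
```

View pics/fin_top.png

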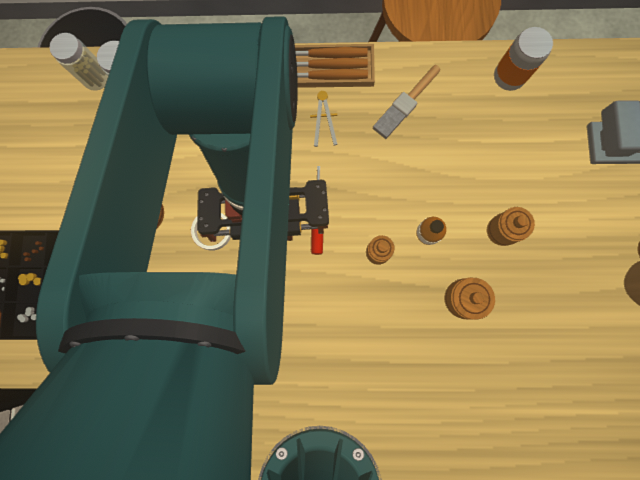

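View pics/fin_side.png

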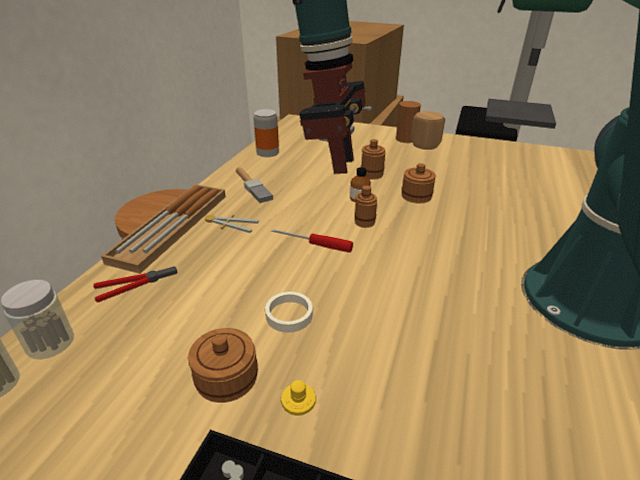

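View pics/fin_zoom.png

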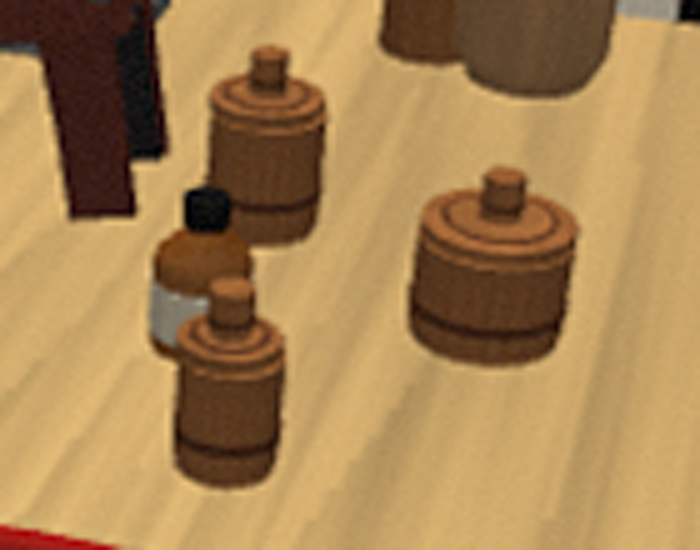

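All four lids sit level and flush: widest at (223,365), small at (366,205), medium at (373,158) and large at (419,183) in the side view. The polish is standing, and the yellow look-alike is untouched at (298,398).

```bash
python3 -c "
from station import job
print(job.job_done())"
```

```text
the job is handed in; nothing more can be done
None
```

All four lids are on their own boxes (large, medium, widest, then small), and I handed the job in at about 37 s of the 120 s.

**Final checks:**
- **Lids:** In the last side-camera pictures every lid lies level and fully down on its rim. The fitted lid centres agree with the box positions I measured at the start to about 2–3 mm.
- **Other things:** The polish stands where it was, and the yellow look-alike is untouched.
- **Forces:** The force readings I took stayed under about 2 N.

**What failed or disagreed:**
- **Last top view:** The arm hid box_widest, so its top fit there was worthless. It was checked by the side view at the end, and by the wrist and top views just after placing.
- **Top camera on other lids:** Fits taken through the gripper were also unreliable, so I left them out.
- **Tool tilt:** The tool drifted to about 9° of tilt over the run. I turned the gripper so the tilt lay along the pads, and the lids stayed level.

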